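# Set out the plaques and arm the display alarm

### The arm

A 6-joint arm with a two-finger parallel gripper is mounted at the origin on the work surface. World frame = base frame: x ahead of the robot, y to its left, z up, the work surface at z = 0. Lengths are in m, angles in degrees, forces in N, time in s.
With the tool pointing down it reaches from about 0.375 to 0.9 m from the base axis. Payload 3.1 kg.
Tool frame: the origin (TCP) lies at the very end of the fingers, on their centre line; the grasp point (between the pads) lies 19 mm behind it; z points along the fingers, y is the direction in which the jaws open and shut (so a half turn about z gives the same grasp; the last joint's range is limited). The gripper opens to 87 mm and grips with 3 to 60 N. Pads are 19 mm wide; open, the fingers measure 117 mm over their backs; the gripper's body (75 mm by 190 mm) begins 51 mm behind the grasp point.
Start: joints at [54.402, 30.224, 82.088, -0, 67.689, -10.227], TCP at [0.268, 0.565, 0.2] pointing down, gripper open.
Joint ranges: [-176.69, 176.69], [-43.24, 126.21], [12.49, 139.97], [-82, 262], [0, 151.66], [-163.58, 163.58]. Speed limits (degrees/s): [159.86, 159.86, 180, 180, 180, 180].

### API

Orientations are given as a 3x3 rotation matrix whose columns are the frame's x, y, z axes.
In Python, from rig import read_state, capture, hand_in gives the robot as it stands. The module is installed in compiled form; this text tells all that it offers.
- The arm moves only by the tool move_arm, never from a script. Its arguments are lists of equal length, an entry for each row: "linear": the shift along the tool's x, y, z in cm, a list of three; "angular": the turn, a rotation vector about the tool's x, y, z in rad, a list of three; "fingers": the gripper command: -1 is fully open, 1 is shut, values between are in proportion. In form: {"linear": [[tx, ty, tz], ...], "angular": [[wx, wy, wz], ...], "fingers": [fingers, ...]}. A call has 1 to 12 rows; each row is the pose to reach, as a shift and turn from the pose measured when the call began, along the tool's axes at that moment; what a row does not reach only later rows make up. A row lasts 1/12 s, in which the tool goes at most 41.7 mm and 7.16 degrees, less where a joint would pass 70% of its speed; a pose out of reach is approached as far as the arm can. A call with a gripper value outside its range is refused whole. The fingers move at their own pace and stop on an object; the grip force is fixed at half the most. Time passes only in rows, so rows that repeat a pose let the fingers close. It gives the time, the measured TCP pose, the force and the opening at its end, in the units of the state.
- read_state(): the state, without advancing time (a new reading comes with each control period).
- capture(name): name is "scene" or "side" or "wrist"; returns a dict with "color" (400x640x3 uint8, red, green, blue), "fx", "fy", "cx", "cy" (pixels), "view" (4x4, takes a point from world to camera coordinates); the wrist camera has in their place "hand_eye" (4x4, takes a point from camera to tool coordinates, whose origin is the TCP and whose axes are the flange's). Camera axes: x right, y down, z forward; pixel columns grow to the right and rows downward; lengths in m; the calibration is good to about 2 mm. The wrist camera is an equidistant fisheye: a pixel r from the principal point sees the ray r / f radians off the axis. A picture is of the moment at which its call begins: read the wrist's pose just before it. There is no depth.
- hand_in(): hands the job in, once; it reports no verdict.
The state is a dict: "time_s": time; "joint_positions": joint angles; "qvel": joint speeds; "tau": joint torques, N m; "position": TCP position; "tcp_rot": TCP orientation; "force": force on the tool from outside, world axes, zero at the start; "moment": the same for the moment, N m; "opening": opening from 0.0 (shut) to 1.0 (fully open).
Only numpy, scipy, OpenCV 4.12 (cv2) and the standard library are available. Lean on these libraries where they do the work, as an engineer would, in place of code of your own. Each camera call takes 0.05 s, during which the arm holds its last target. There are 200 camera calls.

### The job

Stand every plaque lying on the counter in the display rack, one to a slot, each on its short edge, leaning back against the slot's back board and about in the middle of it. Once they all stand, arm the alarm: put the key fully into the lock, turn it clockwise to its stop, turn it back home, pull it out, and put it fully back upright in its stand. Leave the toy locomotive, the trinket box and the bell alone.

Things in the scene. Friction and masses are not known exactly. Their poses are not given: they have to be found in the camera images.
- plaque1: Loose painted wooden slab, red with a green band and thin yellow line near each end and a round badge in the middle, both faces alike; about 70 g. 56 mm wide (x), 84 mm long (y), 14 mm thick (z); origin at the centre of one face. Starts flat on the counter; may be absent. Grip it across the 56 mm: taken with the tool tilted 35 degrees one way and set down tilted 35 degrees the other way, it stands up.
- plaque1_center (a point): The middle of plaque1, 7 mm from each face; axes as the plaque's. Absent with it.
- plaque2: Loose painted wooden slab, red with a green band and thin yellow line near each end and a round badge in the middle, both faces alike; about 70 g. 56 mm wide (x), 84 mm long (y), 14 mm thick (z); origin at the centre of one face. Starts flat on the counter; may be absent. Grip it across the 56 mm: taken with the tool tilted 35 degrees one way and set down tilted 35 degrees the other way, it stands up.
- plaque2_center (a point): The middle of plaque2, 7 mm from each face; axes as the plaque's. Absent with it.
- plaque3: Loose painted wooden slab, red with a green band and thin yellow line near each end and a round badge in the middle, both faces alike; about 70 g. 56 mm wide (x), 84 mm long (y), 14 mm thick (z); origin at the centre of one face. Starts flat on the counter; may be absent. Grip it across the 56 mm: taken with the tool tilted 35 degrees one way and set down tilted 35 degrees the other way, it stands up.
- plaque3_center (a point): The middle of plaque3, 7 mm from each face; axes as the plaque's. Absent with it.
- plaque4: Loose painted wooden slab, red with a green band and thin yellow line near each end and a round badge in the middle, both faces alike; about 70 g. 56 mm wide (x), 84 mm long (y), 14 mm thick (z); origin at the centre of one face. Starts flat on the counter; may be absent. Grip it across the 56 mm: taken with the tool tilted 35 degrees one way and set down tilted 35 degrees the other way, it stands up.
- plaque4_center (a point): The middle of plaque4, 7 mm from each face; axes as the plaque's. Absent with it.
- rack: Fixed rack, wooden base 80 (x) by 215 mm (y), 14 high, four slots along y 46 mm apart; a side rail 5 mm thick, top 42 mm over the counter, along each long side, 70 mm between them. A slot: green back board 44 mm wide, 8 thick, 41 over the base, leaning 20 degrees to the rack's -y; 21 mm before its foot (to +y) a lip 6 thick, 14 high. Fingers pass beside the boards, over the rails. Origin under the base, z up.
- slot1 (a point): Slot 1 of the rack (slot1 at its -y end, slot4 at +y): where the middle of a plaque lies when it stands in the slot on its 56 mm edge, 84 mm side rising, leaning 20 degrees (0.349 rad) to the rack's -y; 42 mm over the base. Axes as the rack's. A plaque held there has about 4 mm play before and behind, its foot just touching the base.
- slot2 (a point): Slot 2 of the rack (slot1 at its -y end, slot4 at +y): where the middle of a plaque lies when it stands in the slot on its 56 mm edge, 84 mm side rising, leaning 20 degrees (0.349 rad) to the rack's -y; 42 mm over the base. Axes as the rack's. A plaque held there has about 4 mm play before and behind, its foot just touching the base.
- slot3 (a point): Slot 3 of the rack (slot1 at its -y end, slot4 at +y): where the middle of a plaque lies when it stands in the slot on its 56 mm edge, 84 mm side rising, leaning 20 degrees (0.349 rad) to the rack's -y; 42 mm over the base. Axes as the rack's. A plaque held there has about 4 mm play before and behind, its foot just touching the base.
- slot4 (a point): Slot 4 of the rack (slot1 at its -y end, slot4 at +y): where the middle of a plaque lies when it stands in the slot on its 56 mm edge, 84 mm side rising, leaning 20 degrees (0.349 rad) to the rack's -y; 42 mm over the base. Axes as the rack's. A plaque held there has about 4 mm play before and behind, its foot just touching the base.
- key: Loose key, 99 mm long, 90 g, upright in its stand. Origin under the centre of its round shoulder (28 mm wide, 5 thick); z up, from blade to bow. Below: neck 8 mm round, 9 long; blade 22 mm (y) by 6 mm (x) with a narrower tip, ending 33 mm under the shoulder. Above: the bow, a flat brass disc 48 mm across, 12 mm thick (x), centre 42 mm over the shoulder; grip it there. A half turn about z changes nothing.
- key_stand: Fixed wooden block 70 x 70 mm, 50 mm high with a slot in its top that holds the key upright. Origin under its centre, z up.
- stand_hole (a point): Middle of the mouth of the key stand's slot, on its top; the slot is 9 mm wide (its x), 25 mm long (its y), 44 mm deep. With the key fully in, the shoulder rests on the top: key origin here, key x along this x (either way round).
- lock: Fixed alarm lock: grey steel box 90 x 90 mm, 62 mm high, with a keyhole in its top plate and a small red lamp on the -x side. Origin under its centre, z up.
- keyhole (a point): Middle of the keyhole on the lock's top: 10 mm (x) by 26 mm (y) in a plate 6 mm thick; 1 mm below begins the brass barrel with a slot 8.5 by 24.5 mm, 40 mm deep. Key fully in: shoulder on the plate, key origin here, key x along this x (either way round); the blade is then wholly under the plate, so a turned key cannot be pulled out.
- barrel (a joint): Angle of the lock's barrel: 0 = home (barrel slot in line with the keyhole; so at the start), growing as the key turns clockwise seen from above, up to its stop at 1.2 rad. Light friction (0.04 N m), no spring: it stays where it is left.
- locomotive: Bystander: red and green toy locomotive, 200 mm long (its y), 80 mm wide, 145 mm high, loose, on the left part of the counter. Origin under its centre.
- trinket_box: Bystander: round blue ceramic box, 74 mm across, 63 mm high, loose. Origin under its centre.
- counter_bell: Bystander: brass counter bell on a round wooden foot, 72 mm across, 48 mm high, loose, between the robot and the rack. Origin under its centre.

How it is judged (in metres and radians):
On the way, in this order (a step that is already met when the one before it is completed fails the run):
1. every plaque present stands in a slot of the rack, let go ((distance between plaque1_center and slot1 below 0.024 m or distance between plaque1_center and slot2 below 0.024 m or distance between plaque1_center and slot3 below 0.024 m or distance between plaque1_center and slot4 below 0.024 m) and angle between plaque1's own z axis and vertical between 0.9 and 2.24 rad and angle between plaque1's own x axis and vertical between 1.32 and 1.82 rad and (distance between plaque2_center and slot1 below 0.024 m or distance between plaque2_center and slot2 below 0.024 m or distance between plaque2_center and slot3 below 0.024 m or distance between plaque2_center and slot4 below 0.024 m) and angle between plaque2's own z axis and vertical between 0.9 and 2.24 rad and angle between plaque2's own x axis and vertical between 1.32 and 1.82 rad and (distance between plaque3_center and slot1 below 0.024 m or distance between plaque3_center and slot2 below 0.024 m or distance between plaque3_center and slot3 below 0.024 m or distance between plaque3_center and slot4 below 0.024 m) and angle between plaque3's own z axis and vertical between 0.9 and 2.24 rad and angle between plaque3's own x axis and vertical between 1.32 and 1.82 rad and (distance between plaque4_center and slot1 below 0.024 m or distance between plaque4_center and slot2 below 0.024 m or distance between plaque4_center and slot3 below 0.024 m or distance between plaque4_center and slot4 below 0.024 m) and angle between plaque4's own z axis and vertical between 0.9 and 2.24 rad and angle between plaque4's own x axis and vertical between 1.32 and 1.82 rad and contact force between each of plaque1, plaque2, plaque3, plaque4 and the fingers below 0.05 N), for 0.2 s.
2. the key is fully in the lock, at home (horizontal distance between key and keyhole below 0.006 m and z of key in the frame of keyhole below 0.006 m and angle between key's own z axis and vertical below 0.15 rad and value of joint barrel below 0.12 rad), for 0.2 s.
3. the key in the lock is turned clockwise to its stop (horizontal distance between key and keyhole below 0.006 m and z of key in the frame of keyhole below 0.006 m and angle between key's own z axis and vertical below 0.15 rad and value of joint barrel above 1.12 rad), for 0.1 s.
4. the key in the lock is turned back home (all of step 2), for 0.1 s.
5. the key is pulled clear of the lock (z of key in the frame of keyhole above 0.036 m), for 0.1 s.
6. the key is fully back in its stand (horizontal distance between key and stand_hole below 0.006 m and z of key in the frame of stand_hole below 0.006 m and angle between key's own z axis and vertical below 0.15 rad), for 0.2 s.
At the end, for the whole second after the job is handed in: Each plaque present stands still in a slot on its short edge (middle within 24 mm of the slot point, width level to 0.25 rad, face upright to 0.67 rad). Barrel home (under 0.15 rad). Key released, at rest in its stand, upright to 0.15 rad, within 6 mm sideways and in height (all of step 1 and all of step 6 and value of joint barrel below 0.15 rad and contact force between key and the fingers below 0.05 N and linear speed of each of key, plaque1, plaque2, plaque3, plaque4 below 0.02 m/s); the robot touches nothing.
It fails at once if the toy locomotive is knocked more than 25 mm from its place (distance of locomotive from where it was at the start of the episode above 0.025 m).
It fails at once if the trinket box is knocked more than 25 mm from its place (distance of trinket_box from where it was at the start of the episode above 0.025 m).
It fails at once if the counter bell is knocked more than 25 mm from its place (distance of counter_bell from where it was at the start of the episode above 0.025 m).
Of plaque1, plaque2, plaque3, plaque4 only 3 to 4 are there at a start; the rules pass over those that are not, and their reading is None.
At some moment in a run one of plaque1, plaque2, plaque3, plaque4 may be knocked a few centimetres aside while the robot is not near it.
It also fails if it takes over 210 s, if anything falls off the work surface, if the arm or the gripper's body presses on something with over 40 N, if the wrist force passes 120 N, or if a joint passes its speed limit or range.

## Working session

There is one attempt and no reset: what is moved stays moved. The work goes in short steps, Python scripts to look and compute and a tool call to move; the robot and the scene stay as the last step left them, time stands still between calls to the robot, and variables do not carry over. Pictures are saved under pics/ and viewed, about 12 in all and at most 16, crops included, and the job is handed in when it is done.

Besides the shell and the picture viewer there is one more tool, called after "Request:" as a command line: name --argument value ..., lists and objects as JSON in quotes. move_arm: Moves the arm, as the interface text tells. Its arguments: {"type":"object","properties":{"linear":{"type":"array"},"angular":{"type":"array"},"fingers":{"type":"array"}},"required":["linear","angular","fingers"]}

```bash
mkdir -p pics; ls
python3 - <<'E'
from rig import *
import cv2,numpy as np
s=read_state();print({k:np.round(v,3).tolist() for k,v in s.items()})
for n in("scene","side","wrist"):
    c=capture(n);cv2.imwrite(f"pics/{n}0.png",c["color"][:,:,::-1]);print(n,[round(c[k],1) for k in("fx","fy","cx","cy")],np.round(c.get("view",c.get("hand_eye")),3).tolist())
E
```

```text
pics
{'time_s': 0.0, 'joint_positions': [54.402, 30.277, 82.156, -0.002, 67.687, -10.226], 'qvel': [0.044, -0.077, -0.03, -0.021, 0.116, -0.1], 'tau': [0.001, -44.004, -17.66, 0.063, 0.058, -0.0], 'position': [0.267, 0.564, 0.199], 'tcp_rot': [[-0.904, 0.428, -0.001], [0.428, 0.904, -0.002], [0.0, -0.002, -1.0]], 'force': [-0.217, 0.23, -0.159], 'moment': [0.003, -0.032, 0.038], 'opening': 1.004}
scene [401.9, 401.9, 323.3, 195.5] [[0.727, 0.686, 0.016, -0.442], [0.569, -0.59, -0.573, -0.242], [-0.384, 0.426, -0.819, 1.284], [0.0, 0.0, 0.0, 1.0]]
side [426.7, 426.7, 313.9, 196.9] [[0.897, -0.442, 0.013, -0.462], [-0.31, -0.65, -0.694, 0.27], [0.315, 0.618, -0.72, 0.864], [0.0, 0.0, 0.0, 1.0]]
wrist [309.7, 309.7, 324.8, 195.3] [[0.001, -0.961, -0.276, 0.075], [1.0, 0.001, 0.0, -0.0], [0.0, -0.276, 0.961, -0.185], [0.0, 0.0, 0.0, 1.0]]
```

View pics/scene0.png

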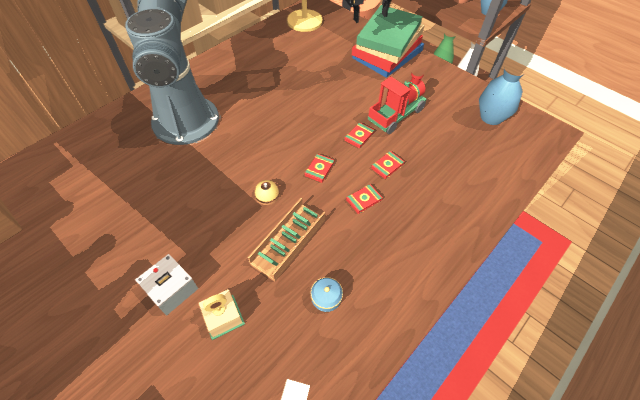

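View pics/side0.png

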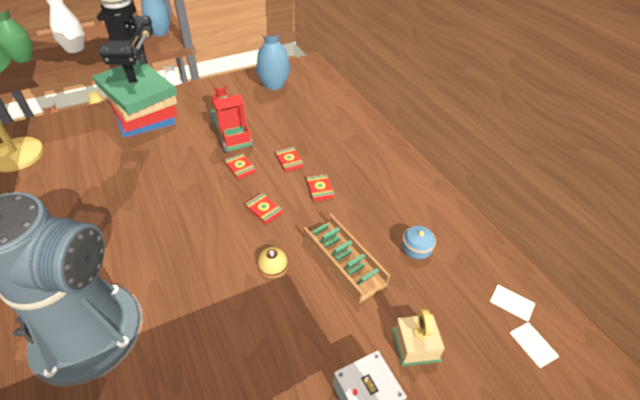

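View pics/wrist0.png

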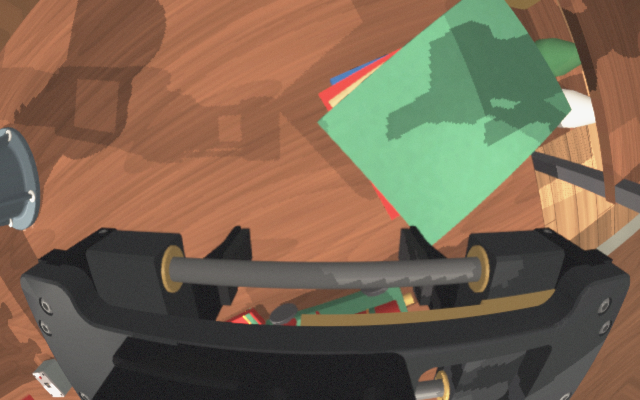

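The scene view shows four plaques at (320,167), (359,134), (388,164) and (364,198). The rack is at (288,240), the bell at (266,190), the box at (326,294), the lock at (167,282), and the stand with the key at (221,314). The side view agrees. The wrist view shows mostly books.

```bash
cat > h.py <<'E'
from rig import *
import cv2,numpy as np
def cast(c,uv,z):
    "rays of scene/side pixels onto plane z"
    uv=np.atleast_2d(np.float64(uv));V=c["view"];R,t=V[:3,:3],V[:3,3]
    d=np.c_[(uv[:,0]-c["cx"])/c["fx"],(uv[:,1]-c["cy"])/c["fy"],np.ones(len(uv))]@R
    o=-R.T@t;return (o+d*((z-o[2])/d[:,2])[:,None])
def wcast(c,s,uv,z):
    "wrist fisheye rays onto plane z; s = state read just before"
    uv=np.atleast_2d(np.float64(uv));p=np.c_[(uv[:,0]-c["cx"])/c["fx"],(uv[:,1]-c["cy"])/c["fy"]]
    th=np.linalg.norm(p,axis=1)+1e-12
    d=np.c_[p*(np.sin(th)/th)[:,None],np.cos(th)]
    H=c["hand_eye"];R=np.array(s["tcp_rot"]);o=R@H[:3,3]+s["position"]
    d=d@(R@H[:3,:3]).T;return o+d*((z-o[2])/d[:,2])[:,None]
def hsv(c):return cv2.cvtColor(c["color"],cv2.COLOR_RGB2HSV)
def blobs(m,amin):
    cs,_=cv2.findContours(m.astype(np.uint8),cv2.RETR_EXTERNAL,cv2.CHAIN_APPROX_NONE)
    return [k[:,0] for k in cs if cv2.contourArea(k)>amin]
def rect(P):
    "min-area rectangle of xy points: centre, (short,long), angle deg of long axis"
    (x,y),(w,h),a=cv2.minAreaRect(np.float32(P[:,:2]*1000))
    if w>h:w,h=h,w
    else:a+=90
    return np.round([x,y,w,h,(a+90)%180-90],1)
def plq(c,z=.014,f=cast):
    H=hsv(c);red=((H[...,0]<4)|(H[...,0]>174))&(H[...,1]>200)&(H[...,2]>120)
    gr=(H[...,0]>35)&(H[...,0]<90)&(H[...,1]>80)
    m=cv2.morphologyEx((red|gr).astype(np.uint8),cv2.MORPH_CLOSE,np.ones((3,3)))
    return [(b.mean(0).round(),rect(f(c,b,z))) for b in blobs(m,60)]
E
python3 - <<'E'
from h import *
for n in("scene","side"):
    c=capture(n)
    for b in plq(c):print(n,*b)
    im=c["color"][:,:,::-1]
    r=(slice(190,350),slice(130,350)) if n=="scene" else (slice(200,400),slice(240,460))
    cv2.imwrite(f"pics/{n}z.png",cv2.resize(im[r],None,fx=3.5 if n=="scene" else 3,fy=3.5 if n=="scene" else 3,interpolation=cv2.INTER_CUBIC))
E
```

```text
scene [279. 247.] [ 552.3 -110.7   21.9   54.5    9.6]
scene [289. 233.] [543.7 -64.3  23.8  53.7   7.5]
scene [300. 221.] [536.6 -18.   25.8  54.7   7.9]
scene [385. 111.] [442.9 468.5  39.3  44.3  -4.2]
scene [411. 107.] [493.3 538.2  35.2 162.6 -82.2]
scene [446.  48.] [390.4 892.7  70.  166.7 -63.9]
scene [389.  29.] [169.5 837.7 185.8 290.5 -72.7]
side [134.  85.] [254.7 879.3 189.1 292.9 -73.1]
side [11. 43.] [-109.2 1445.2  108.7  563.6  -89.3]
```

View pics/scenez.png

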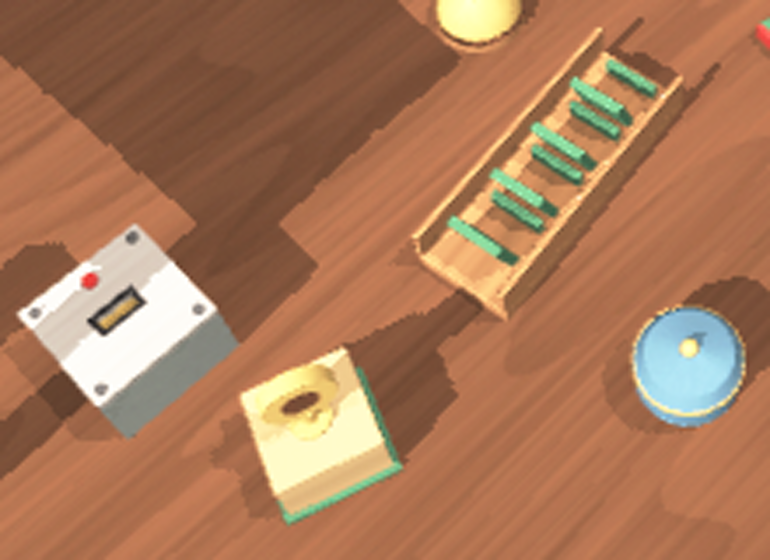

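View pics/sidez.png

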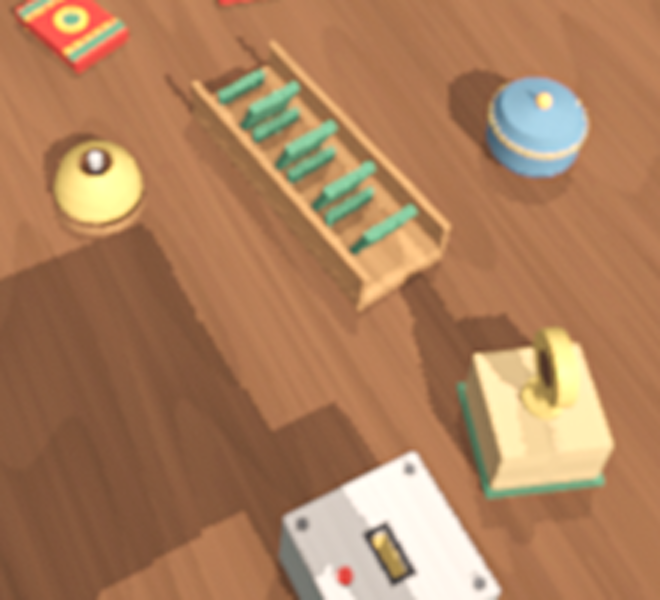

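The rack lips face world +y and its boards lean toward world -y. In the scene crop the rail tops end at (600,30), (413,240), (680,80) and (505,312). The key's bow and the keyhole are both clear to see. I'll fix the plaque mask and measure the plaques and rack.

Run:
```python
from h import *
c=capture("scene");H=hsv(c)
print(H[160:175:3,312:328:2].reshape(-1,3).tolist());print(H[150:153,300:302].tolist())
cr=lambda P,k,o:np.float64(P)/k+o
a=cast(c,cr([[600,30],[413,240],[680,80],[505,312]],3.5,[130,190]),.042)
g=cast(c,cr([[607,62],[655,92]],3.5,[130,190]),.028)
s=capture("side");b=cast(s,cr([[195,85],[365,285],[275,45],[447,230]],3,[240,200]),.042)
print(a.round(3).tolist());print(b.round(3).tolist())
```

```text
[[8, 155, 187], [1, 168, 253], [1, 169, 254], [1, 169, 254], [1, 168, 253], [3, 167, 254], [19, 142, 255], [31, 71, 182], [1, 168, 254], [1, 169, 254], [7, 162, 254], [30, 100, 255], [30, 103, 255], [10, 155, 255], [1, 169, 254], [1, 168, 253], [1, 169, 254], [6, 163, 254], [29, 108, 254], [66, 91, 205], [67, 93, 205], [33, 90, 229], [9, 158, 255], [1, 169, 254], [1, 167, 254], [1, 168, 254], [3, 166, 254], [28, 120, 255], [29, 113, 255], [18, 144, 255], [1, 167, 254], [1, 168, 254], [64, 78, 195], [15, 143, 253], [9, 155, 255], [3, 166, 254], [1, 167, 254], [1, 167, 254], [1, 168, 254], [1, 169, 254]]
[[[11, 141, 190], [11, 143, 193]], [[11, 141, 193], [10, 140, 189]], [[10, 140, 190], [11, 141, 190]]]
[[0.505, 0.022, 0.042], [0.537, -0.19, 0.042], [0.58, 0.032, 0.042], [0.621, -0.182, 0.042]]
[[0.501, 0.018, 0.042], [0.53, -0.193, 0.042], [0.577, 0.028, 0.042], [0.605, -0.18, 0.042]]
```

```bash
python3 - <<'E'
s=open('h.py').read();i=s.index("def plq")
s=s[:i]+'''def plq(c,z=.014,f=cast,amin=200,lo=(20,45),hi=(75,100)):
    H=hsv(c);h,S,V=H[...,0],H[...,1],H[...,2]
    m=((h<8)|(h>175))&(S>135)&(V>190)|(h>13)&(h<85)&(S>50)&(V>165)
    m=cv2.morphologyEx(m.astype(np.uint8),cv2.MORPH_OPEN,np.ones((3,3)))
    out=[rect(f(c,b,z)) for b in blobs(m,amin)]
    return [r for r in out if 48<r[2]<70 and 75<r[3]<100]
def plaques():
    a=plq(capture("scene"));b=plq(capture("side"))
    for p in a:
        q=[x for x in b if np.hypot(*(x-p)[:2])<25]
        print("plaque",p,q[0] if q else None)
    return a,b
'''
open('h.py','w').write(s)
E
python3 - <<'E'
from h import *
a,b=plaques();print(b)
for n,z in (("scene",.055),("side",.055)):
    c=capture(n);H=hsv(c)
    m=(H[...,0]>55)&(H[...,0]<85)&(H[...,1]>70)
    for k in blobs(m,8):
        p=rect(cast(c,k,z))
        if 450<p[0]<700 and -250<p[1]<100: print(n,k.mean(0).round(),p,rect(cast(c,k,.028)))
E
```

```text
plaque [612.7 154.6  61.7  88.2  76.8] [609.5 151.6  60.4  97.6  75.4]
plaque [448.6 147.5  56.8  92.5 -72.6] [447.8 145.4  63.9  90.9 -72.8]
plaque [583.3 295.5  56.7  93.6  87.5] [582.8 291.1  59.9  97.1  85. ]
plaque [446.8 326.8  57.5  93.8 -80.5] [447.9 323.   61.6  94.7 -83.4]
[array([402.1, -17. ,  66.5,  82.6,  64.3]), array([447.8, 145.4,  63.9,  90.9, -72.8]), array([609.5, 151.6,  60.4,  97.6,  75.4]), array([447.9, 323. ,  61.6,  94.7, -83.4]), array([582.8, 291.1,  59.9,  97.1,  85. ])]
scene [267. 258.] [ 574.9 -160.6    7.1   52.9   10.1] [ 563.1 -153.5    7.4   54.5   10.1]
scene [277. 250.] [ 575.6 -129.3    7.    40.1    8.3] [ 563.9 -121.2    7.2   41.4    8.3]
scene [279. 244.] [ 568.3 -116.2    7.1   53.8    8.1] [ 556.4 -107.7    7.3   55.5    8.1]
scene [288. 237.] [569.  -85.4   8.   41.3   7.5] [557.  -76.    8.2  42.6   7.5]
scene [291. 231.] [561.4 -71.6   8.1  51.5   7.2] [549.2 -61.8   8.4  53.1   7.2]
scene [299. 224.] [562.1 -42.    8.7  41.9   8.2] [549.9 -31.2   9.   43.2   8.2]
scene [301. 218.] [554.2 -27.3  10.3  52.4   8.1] [541.8 -16.1  10.6  54.    8.1]
scene [310. 212.] [556.2   1.8   8.9  41.    8.5] [543.9  13.9   9.1  42.3   8.5]
scene [314. 174.] [479.8  98.5   6.7  50.8  18. ] [465.1 113.6   6.9  52.4  18. ]
side [368. 276.] [ 559.4 -165.5    6.6   55.4    8.4] [ 571.2 -151.4    6.9   57.4    8.4]
side [356. 268.] [ 546.8 -138.6    7.    39.1    7.3] [ 558.2 -123.5    7.2   40.5    7.3]
side [354. 261.] [ 552.3 -121.5    8.9   53.7   10.5] [ 563.9 -105.8    9.3   55.6   10.5]
side [343. 254.] [540.4 -94.4   7.6  38.6   8.2] [551.5 -77.8   7.9  40.    8.2]
side [341. 248.] [545.4 -77.2  10.4  55.   10.1] [556.7 -60.   10.7  57.   10.1]
side [331. 241.] [533.6 -51.    8.2  39.4   8.8] [544.4 -32.8   8.4  40.8   8.8]
side [330. 235.] [539.5 -33.5  13.   54.9  10.5] [550.6 -14.7  13.5  56.8  10.5]
side [320. 229.] [527.5  -6.9   9.3  38.9  11.7] [538.1  12.8   9.7  40.2  11.7]
```

```bash
cat >> h.py <<'E'
from scipy.spatial.transform import Rotation as Ro
def tool(yaw,tilt=0):
    "tool x horizontally at yaw, z down tilted towards +x by tilt (deg)"
    a=np.radians(yaw);x=np.array([np.cos(a),np.sin(a),0]);z=np.array([0,0,-1.])
    return np.c_[x,np.cross(z,x),z]@Ro.from_euler('y',tilt,degrees=True).as_matrix()
def plan(*wps):
    "wps: (pos m, yaw, tilt); prints shift cm and turn rad from the present pose, with rows needed"
    s=read_state();R=np.array(s["tcp_rot"]);p0=np.array(s["position"]);pp,pr=p0,R
    for p,y,t in wps:
        T=tool(y,t);rv=Ro.from_matrix(R.T@T).as_rotvec()
        n=max(np.linalg.norm(np.array(p)-pp)/.0417,np.degrees(Ro.from_matrix(pr.T@T).magnitude())/7.16)
        print((R.T@(np.array(p)-p0)*100).round(2).tolist(),rv.round(3).tolist(),"rows %.1f"%n);pp,pr=np.array(p),T
def st():
    s=read_state();print("t",round(s["time_s"],2),"p",np.round(s["position"],4),"f",np.round(s["force"],1),"op",round(s["opening"],3),"q",np.round(s["joint_positions"],0))
    R=np.array(s["tcp_rot"]);print("toolx yaw",np.degrees(np.arctan2(R[1,0],R[0,0])).round(1),"z",R[:,2].round(3))
E
python3 -c "
from h import *
plan(([.36,.40,.3],120,0),([.515,.13,.25],90,0))"
```

```text
[-15.39, -10.93, -10.04] [0.0, -0.0, 0.604] rows 5.1
[-40.97, -28.69, -5.04] [0.0, -0.0, 1.128] rows 7.6
```

Request:
move_arm --linear '[[-15.4,-10.9,-10],[-15.4,-10.9,-10],[-15.4,-10.9,-10],[-15.4,-10.9,-10],[-15.4,-10.9,-10],[-41,-28.7,-5],[-41,-28.7,-5],[-41,-28.7,-5],[-41,-28.7,-5],[-41,-28.7,-5],[-41,-28.7,-5],[-41,-28.7,-5]]' --angular '[[0,0,0.6],[0,0,0.6],[0,0,0.6],[0,0,0.6],[0,0,0.6],[0,0,1.13],[0,0,1.13],[0,0,1.13],[0,0,1.13],[0,0,1.13],[0,0,1.13],[0,0,1.13]]' --fingers '[-1,-1,-1,-1,-1,-1,-1,-1,-1,-1,-1,-1]'

```text
time_s: 1.55
position: [0.5021, 0.1521, 0.2538]
tcp_rot: [[0.002, 1.0, 0.001], [1.0, -0.002, 0.0], [0.0, 0.001, -1.0]]
force: [1.1, 0.4, -0.6]
opening: 0.999
```

Request:
move_arm --linear '[[0,0,0],[0,0,0],[0,0,0]]' --angular '[[0,0,0],[0,0,0],[0,0,0]]' --fingers '[-1,-1,-1]'

```text
time_s: 1.8
position: [0.5017, 0.1522, 0.2538]
tcp_rot: [[0.003, 1.0, -0.0], [1.0, -0.003, 0.001], [0.001, -0.0, -1.0]]
force: [0.0, 0.3, -0.0]
opening: 1.001
```

Run:
```python
from h import *
st();s=read_state();c=capture("wrist");cv2.imwrite("pics/w1.png",c["color"][:,:,::-1])
for r in plq(c,.014,lambda c,u,z:wcast(c,s,u,z)):print(r)
```

```text
t 1.8 p [0.5017 0.1522 0.2538] f [ 0.   0.3 -0. ] op 1.001 q [ 5. 19. 93.  0. 69.  5.]
toolx yaw 89.8 z [-0.     0.001 -1.   ]
[446.3 151.8  57.5  85.  -72.3]
[611.3 158.4  57.6  85.1  77.6]
[582.8 299.1  57.   85.4  87.3]
[445.6 331.3  56.6  84.8 -83.2]
```

View pics/w1.png

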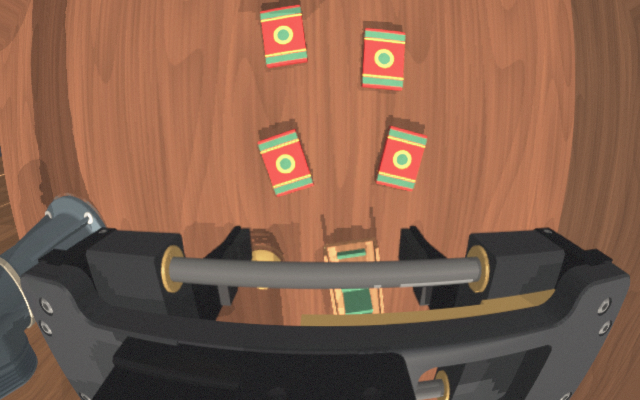

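The wrist view shows all four plaques cleanly: (283,36), (384,59), (285,162) and (401,158), each about 57x85 mm. Next, a view of the rack from above.

Request:
move_arm --linear '[[-31,5.3,0],[-31,5.3,0],[-31,5.3,0],[-31,5.3,0],[-31,5.3,0],[-31,5.3,0],[-31,5.3,0],[-31,5.3,0],[-31,5.3,0],[-31,5.3,0],[-31,5.3,0],[-31,5.3,0]]' --angular '[[0,0,0],[0,0,0],[0,0,0],[0,0,0],[0,0,0],[0,0,0],[0,0,0],[0,0,0],[0,0,0],[0,0,0],[0,0,0],[0,0,0]]' --fingers '[-1,-1,-1,-1,-1,-1,-1,-1,-1,-1,-1,-1]'

```text
time_s: 2.85
position: [0.5536, -0.1547, 0.2539]
tcp_rot: [[-0.001, 1.0, -0.0], [1.0, 0.001, 0.002], [0.002, -0.0, -1.0]]
force: [-0.1, 0.4, -0.7]
opening: 1.002
```

Run:
```python
from h import *
st();s=read_state();c=capture("wrist");im=c["color"][:,:,::-1];cv2.imwrite("pics/w2.png",cv2.resize(im[0:240,200:500],None,fx=2.5,fy=2.5))
H=hsv(c);m=(H[...,0]>55)&(H[...,0]<88)&(H[...,1]>60)
for k in blobs(m,30):print(k.mean(0).round(),"z55",rect(wcast(c,s,k,.055)),"z28",rect(wcast(c,s,k,.028)))
```

```text
t 2.85 p [ 0.5536 -0.1547  0.2539] f [-0.1  0.4 -0.7] op 1.002 q [-27.  23.  86.   0.  71. -27.]
toolx yaw 90.1 z [-0.     0.002 -1.   ]
[344. 245.] z55 [ 583.8 -260.4   34.3   76.3    9.2] z28 [ 585.9 -273.1   36.7   81.7    9.2]
[334. 167.] z55 [ 565.7 -151.8   25.3   41.2    7.9] z28 [ 566.5 -156.9   27.1   44.1    7.9]
[329. 133.] z55 [ 559.3 -108.9   21.9   40.9    8.6] z28 [ 559.7 -111.    23.4   43.8    8.6]
[324.  99.] z55 [553.  -67.   20.4  41.3   8.1] z28 [552.9 -66.2  21.8  44.2   8.1]
[319.  66.] z55 [546.6 -25.6  19.8  41.9   8.8] z28 [546.1 -21.8  21.2  44.8   8.8]
[315.  39.] z55 [541.6   9.3   6.4  39.2   9.3] z28 [540.7  15.6   6.9  41.9   9.3]
```

View pics/w2.png

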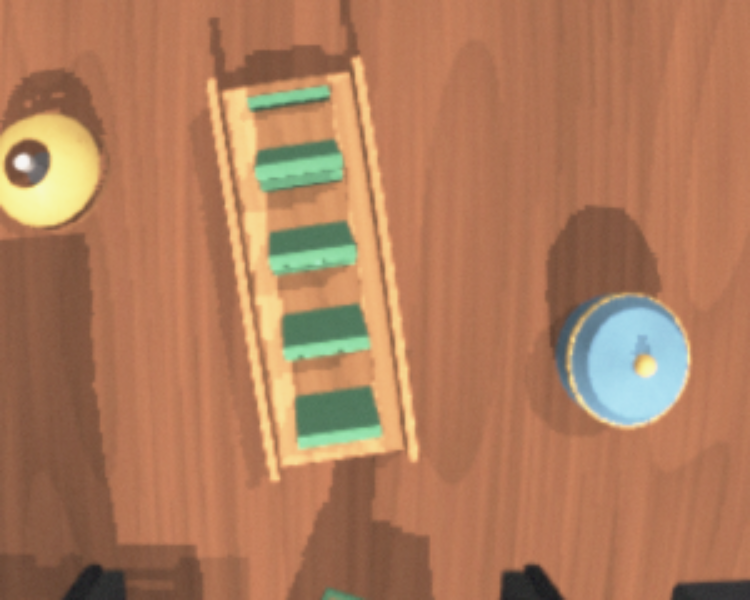

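The rack shows front to back: the end lip is at (289,97) in the crop and the four boards come below it. The bell is at left (45,170) and the box at right (640,360). The rack measures 8.4 degrees of yaw, which agrees with the fixed cameras. I'll pick the plaque at (0.611,0.158) first.

```bash
cat >> h.py <<'E'
SLOT=[np.array([.565-.00673*i,-.149+.0456*i,.056]) for i in range(4)];RY=8.4
def pick(xy,yaw,z=.010):
    p=np.array([*xy,z]);T=tool(yaw,35)
    plan((p-T[:,2]*.08,yaw,35),(p,yaw,35))
def grasp_off(xy):
    "offset of plaque middle from TCP in tool axes, from present (closed) pose"
    s=read_state();o=np.array(s["tcp_rot"]).T@(np.array([*xy,.007])-s["position"]);o[1]=0
    np.save("off.npy",o);print("off",o.round(4))
def place(i,up=.003):
    "i=1..4: way over slot, then in"
    o=np.load("off.npy");yaw=RY+90;T=tool(yaw,-35);a=np.radians(RY)
    u=np.array([np.sin(a)*np.sin(.349),-np.cos(a)*np.sin(.349),np.cos(.349)])
    g=SLOT[i-1]-T@o;plan((g+u*.075,yaw,-35),(g+u*up,yaw,-35))
E
python3 -c "
from h import *
pick((.6113,.1584),77.6)"
```

```text
[26.82, 4.82, 17.87] [-0.067, 0.607, 0.211] rows 7.8
[31.29, 5.81, 24.43] [-0.067, 0.607, 0.211] rows 1.9
```

Request:
move_arm --linear '[[26.8,4.8,17.9],[26.8,4.8,17.9],[26.8,4.8,17.9],[26.8,4.8,17.9],[26.8,4.8,17.9],[26.8,4.8,17.9],[26.8,4.8,17.9],[26.8,4.8,17.9],[26.8,4.8,17.9],[26.8,4.8,17.9],[26.8,4.8,17.9],[26.8,4.8,17.9]]' --angular '[[-0.067,0.607,0.211],[-0.067,0.607,0.211],[-0.067,0.607,0.211],[-0.067,0.607,0.211],[-0.067,0.607,0.211],[-0.067,0.607,0.211],[-0.067,0.607,0.211],[-0.067,0.607,0.211],[-0.067,0.607,0.211],[-0.067,0.607,0.211],[-0.067,0.607,0.211],[-0.067,0.607,0.211]]' --fingers '[-1,-1,-1,-1,-1,-1,-1,-1,-1,-1,-1,-1]'

```text
time_s: 3.9
position: [0.6023, 0.1128, 0.0763]
tcp_rot: [[0.175, 0.977, 0.126], [0.801, -0.215, 0.559], [0.573, 0.003, -0.82]]
force: [0.2, -0.8, 0.5]
opening: 1.003
```

```bash
python3 -c "
from h import *
st();s=read_state();c=capture('wrist')
for r in plq(c,.014,lambda c,u,z:wcast(c,s,u,z)):print(r)
pick((.6113,.1584),77.6)"
```

```text
t 3.9 p [0.6023 0.1128 0.0763] f [ 0.2 -0.8  0.5] op 1.003 q [-19.  41.  98.  45.  54. -37.]
toolx yaw 77.7 z [ 0.126  0.559 -0.82 ]
[609.2 153.   56.8  77.1  77.4]
[445.8 326.3  56.7  94.3 -83.7]
[0.03, -0.12, 0.13] [0.003, 0.001, 0.001] rows 0.0
[0.03, -0.15, 8.13] [0.003, 0.001, 0.001] rows 1.9
```

Request:
move_arm --linear '[[0,0,4],[0,0,6],[0,-0.1,8.1],[0,-0.1,8.1],[0,-0.1,8.1],[0,-0.1,8.1],[0,-0.1,8.1],[0,-0.1,8.1],[0,-0.1,8.1],[0,-0.1,8.1],[0,-0.1,8.1],[0,-0.1,8.1]]' --angular '[[0,0,0],[0,0,0],[0,0,0],[0,0,0],[0,0,0],[0,0,0],[0,0,0],[0,0,0],[0,0,0],[0,0,0],[0,0,0],[0,0,0]]' --fingers '[-1,-1,-1,-1,1,1,1,1,1,1,1,1]'

```text
time_s: 4.95
position: [0.6118, 0.1578, 0.0102]
tcp_rot: [[0.175, 0.976, 0.127], [0.801, -0.216, 0.559], [0.573, 0.004, -0.819]]
force: [0.4, -0.3, -0.7]
opening: 0.477
```

```bash
python3 -c "
from h import *
st();grasp_off((.6113,.1584));place(1)"
```

```text
t 4.95 p [0.6118 0.1578 0.0102] f [ 0.4 -0.3 -0.7] op 0.477 q [-14.  48.  98.  51.  48. -41.]
toolx yaw 77.7 z [ 0.127  0.559 -0.819]
off [-0.0014  0.      0.0029]
[-20.37, 2.91, -28.61] [0.004, -1.206, -0.388] rows 10.1
[-22.36, 2.01, -21.75] [0.004, -1.206, -0.388] rows 1.7
```

Request:
move_arm --linear '[[0,0,0],[0,0,0],[0,0,0],[0,0,0]]' --angular '[[0,0,0],[0,0,0],[0,0,0],[0,0,0]]' --fingers '[1,1,1,1]'

```text
time_s: 5.28
position: [0.6117, 0.1579, 0.0102]
tcp_rot: [[0.175, 0.976, 0.126], [0.801, -0.216, 0.559], [0.573, 0.003, -0.819]]
force: [-0.2, -0.3, 0.2]
opening: 0.171
```

```bash
python3 -c "
from h import *
st();c=capture('wrist');cv2.imwrite('pics/w3.png',c['color'][:,:,::-1])"
```

```text
t 5.28 p [0.6117 0.1579 0.0102] f [-0.2 -0.3  0.2] op 0.171 q [-14.  48.  98.  51.  48. -41.]
toolx yaw 77.7 z [ 0.126  0.559 -0.819]
```

View pics/w3.png

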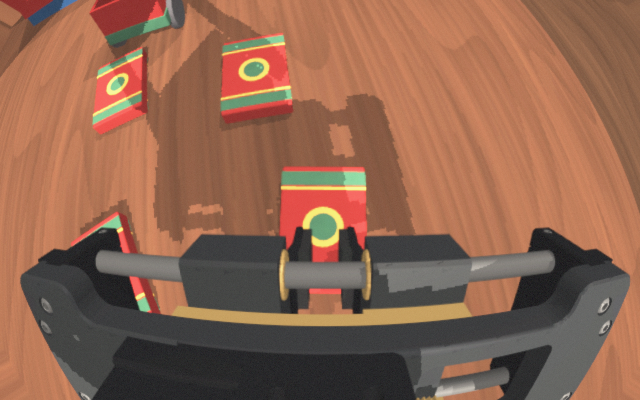

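The fingers (tips near (325,228)) appear to have closed above the plaque with no contact, and the opening fell to 0.17. I'll check from the fixed cameras.

Run:
```python
from h import *
a,b=plaques()
o=[]
p=np.array(read_state()["position"])
for n in("scene","side"):
    c=capture(n);q=c["view"]@[*p,1];u,v=int(c["fx"]*q[0]/q[2]+c["cx"]),int(c["fy"]*q[1]/q[2]+c["cy"]);print(n,u,v)
    im=c["color"][v-50:v+50,u-50:u+50,::-1];o.append(cv2.resize(im,(400,400),interpolation=cv2.INTER_CUBIC))
cv2.imwrite("pics/f1.png",np.hstack(o))
```

```text
plaque [444.9 326.   58.7  91.9 -85. ] [445.8 322.2  58.5  94.5 -85. ]
scene 363 197
side 320 186
```

View pics/f1.png

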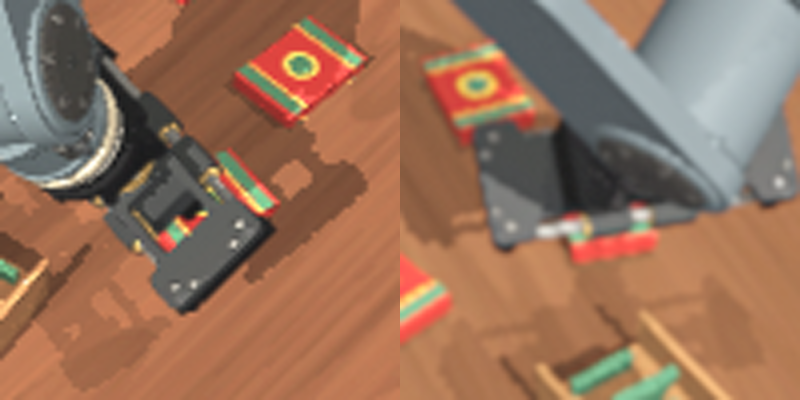

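Request:
move_arm --linear '[[0,0,-3],[0,0,-3],[0,0,-3],[0,0,-3],[0,0,-3],[0,0,-3],[0,0,-3],[0,0,-3],[0,0,-3],[0,0,-3],[0,0,-3],[0,0,-3]]' --angular '[[0,0,0],[0,0,0],[0,0,0],[0,0,0],[0,0,0],[0,0,0],[0,0,0],[0,0,0],[0,0,0],[0,0,0],[0,0,0],[0,0,0]]' --fingers '[1,1,-1,-1,-1,-1,-1,-1,-1,-1,-1,-1]'

```text
time_s: 6.53
position: [0.6079, 0.1411, 0.0348]
tcp_rot: [[0.175, 0.976, 0.127], [0.801, -0.216, 0.559], [0.573, 0.003, -0.819]]
force: [-0.6, 0.1, 0.1]
opening: 0.679
```

Run:
```python
from h import *
st();s=read_state();c=capture('wrist');cv2.imwrite('pics/w4.png',c['color'][:,:,::-1])
for r in plq(c,.014,lambda c,u,z:wcast(c,s,u,z)):print(r)
pick((.6113,.1584),77.6,.005)
```

```text
t 6.53 p [0.6079 0.1411 0.0348] f [-0.6  0.1  0.1] op 0.679 q [-16.  45.  99.  49.  50. -40.]
toolx yaw 77.7 z [ 0.127  0.559 -0.819]
[445.6 326.2  56.3  95.1 -83.5]
[583.6 299.   57.3  84.5  85. ]
[-0.26, -0.03, -4.55] [0.004, 0.001, 0.001] rows 1.1
[-0.26, -0.06, 3.45] [0.004, 0.001, 0.001] rows 1.9
```

View pics/w4.png

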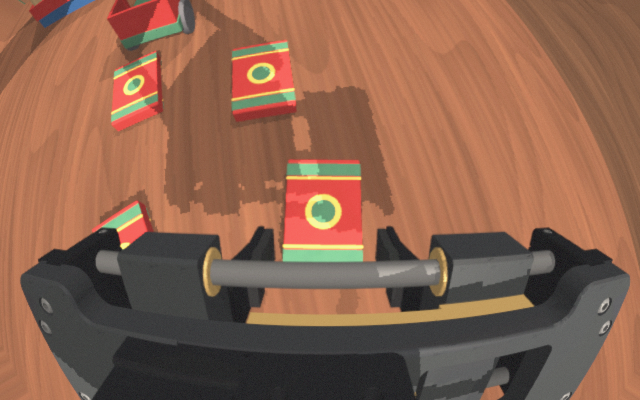

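The plaque at (323,211) lies centred between the fingers, undisturbed. I'll open fully and go lower.

Request:
move_arm --linear '[[0,0,0],[0,0,0],[0,0,0],[0,0,0],[0,0,0],[-0.2,0,1.5],[-0.2,0,2.5],[-0.2,0,3.0],[-0.2,0,3.1],[-0.2,0,3.2],[-0.2,0,3.3],[-0.2,0,3.3]]' --angular '[[0,0,0],[0,0,0],[0,0,0],[0,0,0],[0,0,0],[0,0,0],[0,0,0],[0,0,0],[0,0,0],[0,0,0],[0,0,0],[0,0,0]]' --fingers '[-1,-1,-1,-1,-1,-1,-1,-1,-1,-1,-1,-1]'

```text
time_s: 7.58
position: [0.6118, 0.158, 0.0065]
tcp_rot: [[0.175, 0.976, 0.127], [0.801, -0.216, 0.559], [0.573, 0.004, -0.819]]
force: [-0.3, 0.1, -0.8]
opening: 0.997
```

Request:
move_arm --linear '[[0,0,0.1],[0,0,0.2],[0,0,0.3],[0,0,0.3]]' --angular '[[0,0,0],[0,0,0],[0,0,0],[0,0,0]]' --fingers '[-1,-1,-1,-1]'

```text
time_s: 7.92
position: [0.6122, 0.1597, 0.0041]
tcp_rot: [[0.175, 0.976, 0.127], [0.801, -0.216, 0.559], [0.573, 0.004, -0.819]]
force: [0.2, 0.2, 0.1]
opening: 0.999
```

Request:
move_arm --linear '[[0,0,0.1],[0,0,0.2],[0,0,0.2]]' --angular '[[0,0,0],[0,0,0],[0,0,0]]' --fingers '[-1,-1,-1]'

```text
time_s: 8.17
position: [0.6124, 0.1608, 0.0023]
tcp_rot: [[0.175, 0.976, 0.126], [0.801, -0.216, 0.559], [0.573, 0.003, -0.819]]
force: [-0.5, -0.2, 0.7]
opening: 1.002
```

Request:
move_arm --linear '[[0,0,0.1],[0,0,0.2],[0,0,0.2]]' --angular '[[0,0,0],[0,0,0],[0,0,0]]' --fingers '[-1,-1,-1]'

```text
time_s: 8.42
position: [0.6126, 0.1621, 0.0005]
tcp_rot: [[0.175, 0.976, 0.126], [0.801, -0.216, 0.559], [0.573, 0.003, -0.819]]
force: [-0.1, 0.3, 0.5]
opening: 0.999
```

Request:
move_arm --linear '[[0,0,0],[0,0,0],[0,0,0],[0,0,0],[0,0,0],[0,0,0],[0,0,0],[0,0,0],[0,0,0]]' --angular '[[0,0,0],[0,0,0],[0,0,0],[0,0,0],[0,0,0],[0,0,0],[0,0,0],[0,0,0],[0,0,0]]' --fingers '[1,1,1,1,1,1,1,1,1]'

```text
time_s: 9.17
position: [0.6126, 0.1624, 0.0011]
tcp_rot: [[0.175, 0.976, 0.126], [0.8, -0.216, 0.56], [0.574, 0.003, -0.819]]
force: [0.7, 0.2, 3.8]
opening: 0.4
```

Image geometry and contact force both suggest the real fingertips end about 20 mm short of the reported TCP. I'll raise, open, and re-measure.

Request:
move_arm --linear '[[0,0,-2],[0,0,-6],[0,0,-6],[0,0,-6],[0,0,-6],[0,0,-6],[0,0,-6],[0,0,-6],[0,0,-6],[0,0,-6],[0,0,-6],[0,0,-6]]' --angular '[[0,0,0],[0,0,0],[0,0,0],[0,0,0],[0,0,0],[0,0,0],[0,0,0],[0,0,0],[0,0,0],[0,0,0],[0,0,0],[0,0,0]]' --fingers '[1,-1,-1,-1,-1,-1,-1,-1,-1,-1,-1,-1]'

```text
time_s: 10.17
position: [0.605, 0.1289, 0.0501]
tcp_rot: [[0.175, 0.976, 0.126], [0.8, -0.216, 0.56], [0.574, 0.003, -0.819]]
force: [0.8, -0.7, 0.3]
opening: 0.982
```

Run:
```python
from h import *
st();s=read_state();c=capture('wrist')
H=hsv(c);h,S,V=[H[...,i] for i in range(3)]
m=((h<8)|(h>175))&(S>135)&(V>190)|(h>13)&(h<85)&(S>50)&(V>165);m[:120]=0;m[230:]=0;m[:,:230]=0;m[:,420:]=0
for b in blobs(m,500):print(b.min(0),b.max(0),rect(wcast(c,s,b,.014)), wcast(c,s,b,.014)[:,:2].max(0))
b=(((H[...,0]>55)&(H[...,0]<88)&(S>50))) ;b[:150]=0;b[225:]=0;b[:,290:][:,70:]=0;b[:,:290]=0
for k in blobs(b,60):print("badge?",k.mean(0),wcast(c,s,k.mean(0),.014).round(4),cv2.boundingRect(k))
```

```text
t 10.17 p [0.605  0.1289 0.0501] f [ 0.8 -0.7  0.3] op 0.982 q [-17.  44.  99.  47.  51. -39.]
toolx yaw 77.7 z [ 0.126  0.56  -0.819]
[288 168] [361 229] [612.3 161.3  51.   56.4 -12.4] [0.64493861 0.19166976]
badge? [324.48148148 200.98148148] [[0.6117 0.1585 0.014 ]] (315, 192, 20, 19)
badge? [324.22147651 162.87919463] [[0.6185 0.1906 0.014 ]] (291, 158, 67, 10)
```

```bash
sed -i 's/^def pick.*/D=.020\ndef pick(xy,yaw,z=.009):/; s/^    p=np.array(\[\*xy,z\]);T=tool(yaw,35)/    T=tool(yaw,35);p=np.array([*xy,z])+D*T[:,2]/' h.py; python3 -c "
from h import *
pick((.6117,.1585),77.6)"
```

```text
[0.13, 0.02, -0.89] [0.003, -0.001, 0.001] rows 0.2
[0.13, -0.01, 7.11] [0.003, -0.001, 0.001] rows 1.9
```

Request:
move_arm --linear '[[0.1,0,4],[0.1,0,6],[0.1,0,6.2],[0.1,0,6.4],[0.1,0,6.6],[0.1,0,6.7],[0.1,0,6.7]]' --angular '[[0,0,0],[0,0,0],[0,0,0],[0,0,0],[0,0,0],[0,0,0],[0,0,0]]' --fingers '[-1,-1,-1,-1,-1,-1,-1]'

```text
time_s: 10.8
position: [0.6144, 0.1665, -0.0033]
tcp_rot: [[0.175, 0.976, 0.128], [0.8, -0.216, 0.56], [0.574, 0.005, -0.819]]
force: [-0.4, 0.4, 0.4]
opening: 0.998
```

Request:
move_arm --linear '[[0,0,0.2],[0,0,0.4],[0,0,0.4],[0,0,0.4],[0,0,0.4],[0,0,0.4],[0,0,0.4],[0,0,0.4],[0,0,0.4],[0,0,0.4],[0,0,0.4],[0,0,0.4]]' --angular '[[0,0,0],[0,0,0],[0,0,0],[0,0,0],[0,0,0],[0,0,0],[0,0,0],[0,0,0],[0,0,0],[0,0,0],[0,0,0],[0,0,0]]' --fingers '[-1,-1,1,1,1,1,1,1,1,1,1,1]'

```text
time_s: 11.8
position: [0.6148, 0.1688, -0.0066]
tcp_rot: [[0.175, 0.976, 0.128], [0.8, -0.216, 0.56], [0.574, 0.005, -0.819]]
force: [-0.0, 0.7, 0.2]
opening: 0.636
```

Gripped: opening 0.636 is about 55 mm. Next, the placing.

```bash
python3 -c "
from h import *
grasp_off((.6117,.1585));place(1)"
```

```text
off [-0.001   0.     -0.0173]
[-22.16, 3.3, -29.97] [0.005, -1.207, -0.388] rows 10.1
[-24.16, 2.4, -23.12] [0.005, -1.207, -0.388] rows 1.7
```

Request:
move_arm --linear '[[2.5,0,-3],[5,0,-6.5],[7,0,-10],[-22.2,3.3,-30],[-22.2,3.3,-30],[-22.2,3.3,-30],[-22.2,3.3,-30],[-22.2,3.3,-30],[-22.2,3.3,-30],[-22.2,3.3,-30],[-22.2,3.3,-30],[-22.2,3.3,-30]]' --angular '[[0,0,0],[0,0,0],[0,0,0],[0,-1.207,-0.388],[0,-1.207,-0.388],[0,-1.207,-0.388],[0,-1.207,-0.388],[0,-1.207,-0.388],[0,-1.207,-0.388],[0,-1.207,-0.388],[0,-1.207,-0.388],[0,-1.207,-0.388]]' --fingers '[1,1,1,1,1,1,1,1,1,1,1,1]'

```text
time_s: 12.8
position: [0.5701, -0.1849, 0.1128]
tcp_rot: [[-0.079, 0.994, 0.073], [0.89, 0.103, -0.444], [-0.449, 0.03, -0.893]]
force: [0.5, 0.0, -0.1]
opening: 0.634
```

```bash
python3 -c "
from h import *
st();place(1)"
```

```text
t 12.8 p [ 0.5701 -0.1849  0.1128] f [ 0.5  0.  -0.1] op 0.634 q [-16.  34.  99. -38.  41.   7.]
toolx yaw 95.1 z [ 0.073 -0.444 -0.893]
[0.18, 0.01, 0.03] [0.003, -0.145, -0.052] rows 1.2
[5.41, -0.29, 4.96] [0.003, -0.145, -0.052] rows 1.7
```

Request:
move_arm --linear '[[0.2,0,0],[0.2,0,0],[0.2,0,0],[1.5,-0.1,1.2],[2.8,-0.2,2.5],[4.1,-0.2,3.7],[4.6,-0.3,4.2],[5,-0.3,4.6],[5.4,-0.3,5],[5.4,-0.3,5]]' --angular '[[0,-0.145,-0.052],[0,-0.145,-0.052],[0,-0.145,-0.052],[0,-0.145,-0.052],[0,-0.145,-0.052],[0,-0.145,-0.052],[0,-0.145,-0.052],[0,-0.145,-0.052],[0,-0.145,-0.052],[0,-0.145,-0.052]]' --fingers '[1,1,1,1,1,1,1,1,1,1]'

```text
time_s: 13.63
position: [0.5664, -0.1594, 0.0435]
tcp_rot: [[-0.119, 0.989, 0.086], [0.81, 0.147, -0.567], [-0.574, 0.003, -0.819]]
force: [1.0, -0.0, -0.4]
opening: 0.63
```

Run:
```python
from h import *
st();place(1)
o=[]
for n in("scene","side"):
    c=capture(n);q=c["view"]@[*SLOT[0],1];u,v=int(c["fx"]*q[0]/q[2]+c["cx"]),int(c["fy"]*q[1]/q[2]+c["cy"])
    im=c["color"][v-50:v+50,u-50:u+50,::-1];o.append(cv2.resize(im,(400,400),interpolation=cv2.INTER_CUBIC))
cv2.imwrite("pics/f2.png",np.hstack(o))
```

```text
t 13.63 p [ 0.5664 -0.1594  0.0435] f [ 1.  -0.  -0.4] op 0.63 q [ -9.  43. 103. -60.  39.  33.]
toolx yaw 98.3 z [ 0.086 -0.567 -0.819]
[-5.9, 0.03, -4.2] [0.003, 0.0, -0.001] rows 1.7
[-0.01, 0.01, -0.07] [0.003, 0.0, -0.001] rows 1.7
```

View pics/f2.png

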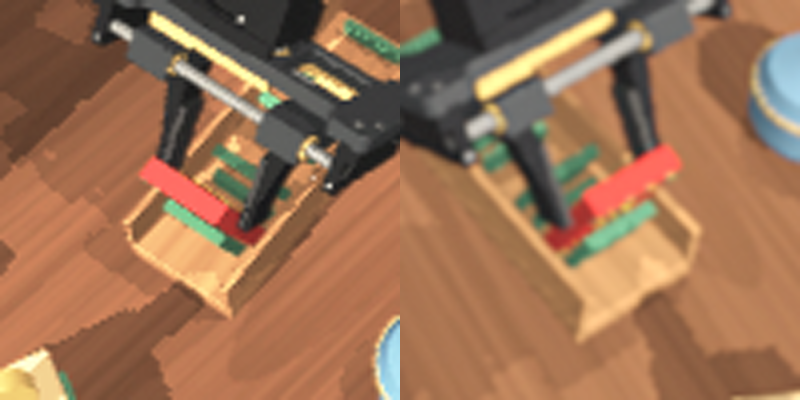

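The plaque (red, 200,200 left; 620,200 right) is in front of the end board and inside slot 1. I'll lower it slightly and release.

Request:
move_arm --linear '[[0.2,0,0.15],[0.2,0,0.15],[0.2,0,0.15],[0.2,0,0.15],[0.2,0,0.15],[0.2,0,0.15],[0.2,0,0.15],[0.2,0,0.15],[0.2,0,-3],[0.2,0,-7],[0.2,0,-10],[0.2,0,-14]]' --angular '[[0,0,0],[0,0,0],[0,0,0],[0,0,0],[0,0,0],[0,0,0],[0,0,0],[0,0,0],[0,0,0],[0,0,0],[0,0,0],[0,0,0]]' --fingers '[1,-1,-1,-1,-1,-1,-1,-1,-1,-1,-1,-1]'

```text
time_s: 14.73
position: [0.5531, -0.0783, 0.1578]
tcp_rot: [[-0.119, 0.989, 0.084], [0.811, 0.146, -0.567], [-0.573, 0.001, -0.819]]
force: [1.1, -0.8, 1.3]
opening: 0.998
```

```bash
cat >> h.py <<'E'
def rackred(show=None):
    "top edge of plaques in rack: red blobs cast at height of the middle of the top edge"
    for n in("scene","side"):
        c=capture(n);H=hsv(c);m=((H[...,0]<8)|(H[...,0]>174))&(H[...,1]>135)&(H[...,2]>150)
        for k in blobs(m,25):
            r=rect(cast(c,k,.0965))
            if 470<r[0]<660 and -280<r[1]<20:print(n,k.mean(0).round(),r)
def topexp():
    "where the middle of the top edge ought to be, slot by slot"
    a=np.radians(RY);y=np.array([-np.sin(a),np.cos(a)])
    print("expect",[np.round((s[:2]-y*.042*np.sin(.349))*1000).tolist() for s in SLOT])
E
python3 -c "
from h import *
st();rackred();topexp();plaques();pick((.5828,.2991),87.3,.007)"
```

```text
t 14.73 p [ 0.5531 -0.0783  0.1578] f [ 1.1 -0.8  1.3] op 0.998 q [ -0.  32. 100. -46.  52.  22.]
toolx yaw 98.4 z [ 0.084 -0.567 -0.819]
scene [266. 253.] [ 582.  -163.9   18.3   79.6    8.8]
side [369. 267.] [ 553.3 -170.4   18.    86.5   10.5]
expect [[567.0, -163.0], [560.0, -118.0], [554.0, -72.0], [547.0, -26.0]]
plaque [ 552.  -161.1   52.1   95.7    8.6] None
[33.35, 7.62, -10.81] [0.006, 1.218, 0.209] rows 9.9
[40.8, 8.48, -8.03] [0.006, 1.218, 0.209] rows 1.9
```

Slot 1 is filled: its red top edge averages (568,-167) against the expected (567,-163). Next, the plaque at (0.583,0.299).

Request:
move_arm --linear '[[33.3,7.6,-10.8],[33.3,7.6,-10.8],[33.3,7.6,-10.8],[33.3,7.6,-10.8],[33.3,7.6,-10.8],[33.3,7.6,-10.8],[33.3,7.6,-10.8],[33.3,7.6,-10.8],[33.3,7.6,-10.8],[33.3,7.6,-10.8],[33.3,7.6,-10.8],[33.3,7.6,-10.8]]' --angular '[[0,1.218,0.209],[0,1.218,0.209],[0,1.218,0.209],[0,1.218,0.209],[0,1.218,0.209],[0,1.218,0.209],[0,1.218,0.209],[0,1.218,0.209],[0,1.218,0.209],[0,1.218,0.209],[0,1.218,0.209],[0,1.218,0.209]]' --fingers '[-1,-1,-1,-1,-1,-1,-1,-1,-1,-1,-1,-1]'

```text
time_s: 15.93
position: [0.58, 0.2619, 0.0535]
tcp_rot: [[0.042, 0.999, 0.029], [0.82, -0.051, 0.571], [0.572, -0.0, -0.821]]
force: [-0.5, 1.0, 0.3]
opening: 1.0
```

```bash
cat >> h.py <<'E'
def wlook():
    "wrist: whole plaques, and badge centres, cast at z=.014"
    s=read_state();c=capture('wrist');f=lambda c,u,z:wcast(c,s,u,z)
    for r in plq(c,.014,f):print("w",r)
    H=hsv(c);m=(H[...,0]>55)&(H[...,0]<88)&(H[...,1]>50);m[235:]=0
    for k in blobs(m,40):
        P=f(c,k,.014);r=rect(P)
        if 14<r[2] and r[3]<32:print("badge",k.mean(0).round(),r)
E
python3 -c "
from h import *
st();wlook();pick((.5828,.2991),87.3,.007)"
```

```text
t 15.93 p [0.58   0.2619 0.0535] f [-0.5  1.   0.3] op 1.0 q [ -4.  44.  97.  48.  51. -36.]
toolx yaw 87.1 z [ 0.029  0.571 -0.821]
w [446.9 330.5  60.   88.3 -82.8]
badge [325. 193.] [582.8 299.8  15.3  15.3  87.1]
badge [172. 166.] [444.8 333.1  14.7  15.1 -81.6]
[0.24, 0.05, 0.01] [0.004, 0.002, -0.0] rows 0.1
[0.25, 0.02, 8.01] [0.004, 0.002, -0.0] rows 1.9
```

Request:
move_arm --linear '[[0.2,0,4],[0.2,0,6],[0.2,0,7.2],[0.2,0,8],[0.2,0,8],[0.2,0,8],[0.2,0,8],[0.2,0,8],[0.2,0,8],[0.2,0,8],[0.2,0,8],[0.2,0,8]]' --angular '[[0,0,0],[0,0,0],[0,0,0],[0,0,0],[0,0,0],[0,0,0],[0,0,0],[0,0,0],[0,0,0],[0,0,0],[0,0,0],[0,0,0]]' --fingers '[-1,-1,-1,-1,1,1,1,1,1,1,1,1]'

```text
time_s: 16.98
position: [0.5837, 0.3097, -0.0089]
tcp_rot: [[0.039, 0.999, 0.032], [0.819, -0.05, 0.571], [0.572, 0.004, -0.82]]
force: [-1.2, -3.8, 5.0]
opening: 0.636
```

```bash
python3 -c "
from h import *
st();grasp_off((.5828,.2995));place(2)"
```

```text
t 16.98 p [ 0.5837  0.3097 -0.0089] f [-1.2 -3.8  5. ] op 0.636 q [  1.  50.  96.  54.  45. -39.]
toolx yaw 87.3 z [ 0.032  0.571 -0.82 ]
off [ 0.0007  0.     -0.0189]
[-30.05, 0.3, -35.62] [0.004, -1.215, -0.209] rows 11.2
[-31.94, -0.21, -28.69] [0.004, -1.215, -0.209] rows 1.7
```

Request:
move_arm --linear '[[2.5,0,-3],[5,0,-6.5],[7,0,-10],[-30,0.3,-35.6],[-30,0.3,-35.6],[-30,0.3,-35.6],[-30,0.3,-35.6],[-30,0.3,-35.6],[-30,0.3,-35.6],[-30,0.3,-35.6],[-30,0.3,-35.6],[-30,0.3,-35.6]]' --angular '[[0,0,0],[0,0,0],[0,0,0],[0,-1.215,-0.209],[0,-1.215,-0.209],[0,-1.215,-0.209],[0,-1.215,-0.209],[0,-1.215,-0.209],[0,-1.215,-0.209],[0,-1.215,-0.209],[0,-1.215,-0.209],[0,-1.215,-0.209]]' --fingers '[1,1,1,1,1,1,1,1,1,1,1,1]'

```text
time_s: 17.98
position: [0.5677, -0.0652, 0.113]
tcp_rot: [[-0.108, 0.991, 0.077], [0.867, 0.132, -0.48], [-0.486, 0.016, -0.874]]
force: [-0.9, -1.1, -1.5]
opening: 0.636
```

```bash
python3 -c "
from h import *
st();place(2)"
```

```text
t 17.98 p [ 0.5677 -0.0652  0.113 ] f [-0.9 -1.1 -1.5] op 0.636 q [ -2.  35.  99. -40.  47.  19.]
toolx yaw 97.1 z [ 0.077 -0.48  -0.874]
[-6.38, -1.38, 3.7] [0.005, -0.103, -0.021] rows 1.8
[-0.94, -1.53, 8.42] [0.005, -0.103, -0.021] rows 1.7
```

Request:
move_arm --linear '[[-6.4,-1.4,3.7],[-6.4,-1.4,3.7],[-6.4,-1.4,3.7],[-6.4,-1.4,3.7],[-5,-1.4,4.9],[-3.6,-1.5,6.1],[-2.3,-1.5,7.2],[-1.8,-1.5,7.7],[-1.3,-1.5,8.1],[-0.9,-1.5,8.4],[-0.9,-1.5,8.4]]' --angular '[[0,-0.103,-0.021],[0,-0.103,-0.021],[0,-0.103,-0.021],[0,-0.103,-0.021],[0,-0.103,-0.021],[0,-0.103,-0.021],[0,-0.103,-0.021],[0,-0.103,-0.021],[0,-0.103,-0.021],[0,-0.103,-0.021],[0,-0.103,-0.021]]' --fingers '[1,1,1,1,1,1,1,1,1,1,1]'

```text
time_s: 18.9
position: [0.5604, -0.1146, 0.0433]
tcp_rot: [[-0.121, 0.989, 0.089], [0.811, 0.15, -0.566], [-0.573, 0.004, -0.819]]
force: [-0.9, 0.2, -0.3]
opening: 0.637
```

```bash
python3 -c "
from h import *
st();place(2);rackred()"
```

```text
t 18.9 p [ 0.5604 -0.1146  0.0433] f [-0.9  0.2 -0.3] op 0.637 q [ -4.  43. 103. -58.  41.  35.]
toolx yaw 98.5 z [ 0.089 -0.566 -0.819]
[-6.01, -0.03, -4.11] [0.006, -0.001, 0.001] rows 1.7
[-0.11, -0.05, 0.03] [0.006, -0.001, 0.001] rows 1.7
scene [266. 253.] [ 582.  -163.9   17.6   79.8   10. ]
scene [278. 236.] [ 569.9 -116.    15.9   75.1    7.8]
side [369. 267.] [ 553.3 -170.4   18.    86.5   10.5]
side [354. 252.] [ 546.2 -123.    24.6   89.     9.7]
```

Free of contact and where expected, so I'll release and back off.

Request:
move_arm --linear '[[0.15,0,0.15],[0.15,0,0.15],[0.15,0,0.15],[0.15,0,0.15],[0.15,0,0.15],[0.15,0,0.15],[0.15,0,0.15],[0.15,0,0.15],[0.15,0,-3],[0.2,0,-7],[0.2,0,-10],[0.2,0,-14]]' --angular '[[0,0,0],[0,0,0],[0,0,0],[0,0,0],[0,0,0],[0,0,0],[0,0,0],[0,0,0],[0,0,0],[0,0,0],[0,0,0],[0,0,0]]' --fingers '[1,-1,-1,-1,-1,-1,-1,-1,-1,-1,-1,-1]'

```text
time_s: 20.0
position: [0.5467, -0.034, 0.1578]
tcp_rot: [[-0.12, 0.989, 0.087], [0.811, 0.148, -0.567], [-0.573, 0.002, -0.819]]
force: [0.2, -1.1, -0.1]
opening: 1.001
```

```bash
python3 -c "
from h import *
st();rackred();plaques();pick((.4463,.1518),107.7,.008)"
```

```text
t 20.0 p [ 0.5467 -0.034   0.1578] f [ 0.2 -1.1 -0.1] op 1.001 q [  4.  32. 100. -44.  55.  25.]
toolx yaw 98.4 z [ 0.087 -0.567 -0.819]
scene [266. 253.] [ 582.  -163.9   17.6   79.8   10. ]
scene [279. 239.] [ 576.  -120.6   16.4   79.2    9.3]
side [369. 267.] [ 553.3 -170.4   18.    86.5   10.5]
side [355. 253.] [ 546.8 -127.    18.7   85.8   10.7]
plaque [ 552.  -161.1   52.1   95.7    8.6] None
[19.29, -6.83, -1.18] [0.008, 1.22, -0.168] rows 9.9
[26.76, -7.6, 1.58] [0.008, 1.22, -0.168] rows 1.9
```

Request:
move_arm --linear '[[15.9,-6.8,-6.1],[15.9,-6.8,-6.1],[15.9,-6.8,-6.1],[15.9,-6.8,-6.1],[15.9,-6.8,-6.1],[15.9,-6.8,-6.1],[15.9,-6.8,-6.1],[15.9,-6.8,-6.1],[15.9,-6.8,-6.1],[15.9,-6.8,-6.1],[15.9,-6.8,-6.1],[15.9,-6.8,-6.1]]' --angular '[[0.008,1.22,-0.168],[0.008,1.22,-0.168],[0.008,1.22,-0.168],[0.008,1.22,-0.168],[0.008,1.22,-0.168],[0.008,1.22,-0.168],[0.008,1.22,-0.168],[0.008,1.22,-0.168],[0.008,1.22,-0.168],[0.008,1.22,-0.168],[0.008,1.22,-0.168],[0.008,1.22,-0.168]]' --fingers '[-1,-1,-1,-1,-1,-1,-1,-1,-1,-1,-1,-1]'

```text
time_s: 21.2
position: [0.4559, 0.1177, 0.1149]
tcp_rot: [[-0.242, 0.954, -0.176], [0.782, 0.3, 0.547], [0.574, -0.005, -0.819]]
force: [-0.5, -0.4, 0.1]
opening: 0.998
```

```bash
python3 -c "
from h import *
st();wlook();pick((.4463,.1518),107.7,.008)"
```

```text
t 21.2 p [0.4559 0.1177 0.1149] f [-0.5 -0.4  0.1] op 0.998 q [-19.  35. 104.  30.  67. -55.]
toolx yaw 107.2 z [-0.176  0.547 -0.819]
w [447.4 149.3  56.7  80.2 -72.6]
w [444.9 466.7  50.6  99.9 -81.8]
badge [326. 216.] [446.4 152.   14.4  14.9  17.4]
[-3.39, 0.16, 4.77] [-0.002, -0.0, -0.004] rows 1.4
[-3.39, 0.18, 12.77] [-0.002, -0.0, -0.004] rows 1.9
```

Request:
move_arm --linear '[[-3.4,0.2,4.8],[-3.4,0.2,4.8],[-3.4,0.2,8.5],[-3.4,0.2,11],[-3.4,0.2,12.2],[-3.4,0.2,12.8],[-3.4,0.2,12.8],[-3.4,0.2,12.8],[-3.4,0.2,12.8],[-3.4,0.2,12.8],[-3.4,0.2,12.8],[-3.4,0.2,12.8]]' --angular '[[0,0,0],[0,0,0],[0,0,0],[0,0,0],[0,0,0],[0,0,0],[0,0,0],[0,0,0],[0,0,0],[0,0,0],[0,0,0],[0,0,0]]' --fingers '[-1,-1,-1,-1,-1,-1,1,1,1,1,1,1]'

```text
time_s: 22.25
position: [0.4437, 0.1624, -0.0081]
tcp_rot: [[-0.245, 0.953, -0.175], [0.782, 0.301, 0.546], [0.573, -0.003, -0.819]]
force: [1.0, -0.9, 2.9]
opening: 0.636
```

Request:
move_arm --linear '[[0,0,0],[0,0,0],[0,0,0]]' --angular '[[0,0,0],[0,0,0],[0,0,0]]' --fingers '[1,1,1]'

```text
time_s: 22.5
position: [0.4439, 0.1621, -0.0081]
tcp_rot: [[-0.245, 0.954, -0.175], [0.782, 0.301, 0.546], [0.573, -0.003, -0.82]]
force: [-0.2, -0.4, 0.5]
opening: 0.634
```

```bash
python3 -c "
from h import *
st();grasp_off((.4463,.1519));place(3)"
```

```text
t 22.5 p [ 0.4439  0.1621 -0.0081] f [-0.2 -0.4  0.5] op 0.634 q [-15.  48. 108.  39.  51. -64.]
toolx yaw 107.4 z [-0.175  0.546 -0.82 ]
off [ 0.0001  0.     -0.0184]
[-15.92, 3.04, -25.73] [-0.003, -1.218, 0.169] rows 9.8
[-17.81, 3.45, -18.79] [-0.003, -1.218, 0.169] rows 1.7
```

Request:
move_arm --linear '[[2.5,0,-3],[5,0,-6.5],[7.5,0,-10.7],[-15.9,3,-25.7],[-15.9,3,-25.7],[-15.9,3,-25.7],[-15.9,3,-25.7],[-15.9,3,-25.7],[-15.9,3,-25.7],[-15.9,3,-25.7],[-15.9,3,-25.7],[-15.9,3,-25.7]]' --angular '[[0,0,0],[0,0,0],[0,0,0],[0,-1.218,0.169],[0,-1.218,0.169],[0,-1.218,0.169],[0,-1.218,0.169],[0,-1.218,0.169],[0,-1.218,0.169],[0,-1.218,0.169],[0,-1.218,0.169],[0,-1.218,0.169]]' --fingers '[1,1,1,1,1,1,1,1,1,1,1,1]'

```text
time_s: 23.5
position: [0.5561, -0.0952, 0.1114]
tcp_rot: [[-0.149, 0.987, 0.057], [0.882, 0.159, -0.443], [-0.447, -0.015, -0.894]]
force: [-1.4, -0.4, -1.6]
opening: 0.636
```

```bash
python3 -c "
from h import *
st();place(3)"
```

```text
t 23.5 p [ 0.5561 -0.0952  0.1114] f [-1.4 -0.4 -1.6] op 0.636 q [ -7.  34. 101. -38.  45.  11.]
toolx yaw 99.6 z [ 0.057 -0.443 -0.894]
[0.13, 0.1, -0.07] [-0.007, -0.147, 0.019] rows 1.2
[5.35, 0.23, 4.88] [-0.007, -0.147, 0.019] rows 1.7
```

Request:
move_arm --linear '[[0.1,0.1,0],[0.1,0.1,0],[0.1,0.1,0],[1.4,0.1,1.2],[2.7,0.2,2.4],[4,0.2,3.6],[4.5,0.2,4.1],[4.9,0.2,4.5],[5.3,0.2,4.9],[5.3,0.2,4.9]]' --angular '[[-0.007,-0.147,0.019],[-0.007,-0.147,0.019],[-0.007,-0.147,0.019],[-0.007,-0.147,0.019],[-0.007,-0.147,0.019],[-0.007,-0.147,0.019],[-0.007,-0.147,0.019],[-0.007,-0.147,0.019],[-0.007,-0.147,0.019],[-0.007,-0.147,0.019]]' --fingers '[1,1,1,1,1,1,1,1,1,1]'

```text
time_s: 24.33
position: [0.5529, -0.0701, 0.0435]
tcp_rot: [[-0.119, 0.989, 0.083], [0.811, 0.146, -0.567], [-0.573, -0.0, -0.82]]
force: [-0.8, -0.4, -1.1]
opening: 0.636
```

```bash
python3 -c "
from h import *
st();place(3);rackred()"
```

```text
t 24.33 p [ 0.5529 -0.0701  0.0435] f [-0.8 -0.4 -1.1] op 0.636 q [  1.  43. 103. -55.  44.  37.]
toolx yaw 98.4 z [ 0.083 -0.567 -0.82 ]
[-5.85, 0.05, -4.2] [-0.0, -0.001, -0.0] rows 1.7
[0.04, 0.05, -0.07] [-0.0, -0.001, -0.0] rows 1.7
scene [266. 253.] [ 582.  -163.9   17.6   79.8   10. ]
scene [279. 239.] [ 576.  -120.6   16.6   79.3    9.6]
scene [289. 223.] [562.  -73.5  19.3  71.3   8.7]
side [369. 267.] [ 553.3 -170.4   18.    86.5   10.5]
side [355. 253.] [ 546.8 -127.    19.4   85.8   11.2]
side [340. 238.] [539.2 -77.6  24.3  90.6  18.6]
```

Request:
move_arm --linear '[[0.15,0,0.1],[0.15,0,0.1],[0.15,0,0.1],[0.15,0,0.1],[0.15,0,0.1],[0.15,0,0.1],[0.15,0,0.1],[0.15,0,0.1],[0.15,0,-3],[0.2,0,-7],[0.2,0,-10],[0.2,0,-14]]' --angular '[[0,0,0],[0,0,0],[0,0,0],[0,0,0],[0,0,0],[0,0,0],[0,0,0],[0,0,0],[0,0,0],[0,0,0],[0,0,0],[0,0,0]]' --fingers '[1,-1,-1,-1,-1,-1,-1,-1,-1,-1,-1,-1]'

```text
time_s: 25.43
position: [0.54, 0.011, 0.158]
tcp_rot: [[-0.12, 0.989, 0.081], [0.811, 0.145, -0.567], [-0.573, -0.002, -0.82]]
force: [-0.2, 0.1, -0.3]
opening: 1.003
```

```bash
python3 -c "
from h import *
st();rackred();plaques()
c=capture('side');[print(r) for r in plq(c)]
plan(([.515,.13,.25],90,0))"
```

```text
t 25.43 p [0.54  0.011 0.158] f [-0.2  0.1 -0.3] op 1.003 q [  9.  33.  98. -42.  58.  27.]
toolx yaw 98.4 z [ 0.081 -0.567 -0.82 ]
scene [266. 253.] [ 582.  -163.9   17.6   79.8   10. ]
scene [279. 239.] [ 576.  -120.6   16.4   79.2    9.3]
scene [290. 225.] [568.5 -74.8  16.8  80.4   9. ]
side [369. 267.] [ 553.3 -170.4   18.    86.5   10.5]
side [355. 253.] [ 546.8 -127.    19.4   85.8   11.2]
side [342. 239.] [539.3 -82.2  21.9  87.5  15.4]
plaque [ 552.  -161.1   52.1   95.7    8.6] None
[401.4 -18.7  65.9  79.8  66.3]
[4.68, -0.81, -14.55] [0.045, 0.609, 0.142] rows 5.0
```

Three plaques are in. I'll re-locate the last one from above, since it may have been knocked.

Request:
move_arm --linear '[[4.7,-0.8,-14.6],[4.7,-0.8,-14.6],[4.7,-0.8,-14.6],[4.7,-0.8,-14.6],[4.7,-0.8,-14.6],[4.7,-0.8,-14.6],[4.7,-0.8,-14.6],[4.7,-0.8,-14.6]]' --angular '[[0.045,0.609,0.142],[0.045,0.609,0.142],[0.045,0.609,0.142],[0.045,0.609,0.142],[0.045,0.609,0.142],[0.045,0.609,0.142],[0.045,0.609,0.142],[0.045,0.609,0.142]]' --fingers '[-1,-1,-1,-1,-1,-1,-1,-1]'

```text
time_s: 26.35
position: [0.5137, 0.1293, 0.2482]
tcp_rot: [[0.002, 1.0, -0.005], [1.0, -0.002, -0.003], [-0.003, -0.005, -1.0]]
force: [-0.1, 0.0, 0.3]
opening: 1.002
```

```bash
python3 -c "
from h import *
st();wlook();a,b=plaques();[print(r) for r in b]"
```

```text
t 26.35 p [0.5137 0.1293 0.2482] f [-0.1  0.   0.3] op 1.002 q [ 2. 20. 92. -0. 69.  2.]
toolx yaw 89.9 z [-0.005 -0.003 -1.   ]
w [446.1 327.2  57.6  77.7 -83.4]
plaque [ 552.  -161.1   52.1   95.7    8.6] None
plaque [446.9 326.6  59.2  93.3 -81.8] [447.8 323.2  62.7  96.3 -85. ]
plaque [390.4 589.2  51.9  92.6  -3.9] None
[402.  -17.2  65.9  82.9  66.3]
[447.8 323.2  62.7  96.3 -85. ]
[515.4 643.9  58.4  95.5  -4.4]
```

```bash
python3 -c "
from h import *
pick((.4455,.3315),96.8,.008)"
```

```text
[16.68, -6.36, 19.15] [0.033, 0.611, -0.115] rows 6.3
[21.25, -6.88, 25.7] [0.033, 0.611, -0.115] rows 1.9
```

Request:
move_arm --linear '[[16.7,-6.4,19.1],[16.7,-6.4,19.1],[16.7,-6.4,19.1],[16.7,-6.4,19.1],[16.7,-6.4,19.1],[16.7,-6.4,19.1],[16.7,-6.4,19.1],[16.7,-6.4,19.1],[16.7,-6.4,19.1],[16.7,-6.4,19.1]]' --angular '[[0.033,0.611,-0.115],[0.033,0.611,-0.115],[0.033,0.611,-0.115],[0.033,0.611,-0.115],[0.033,0.611,-0.115],[0.033,0.611,-0.115],[0.033,0.611,-0.115],[0.033,0.611,-0.115],[0.033,0.611,-0.115],[0.033,0.611,-0.115]]' --fingers '[-1,-1,-1,-1,-1,-1,-1,-1,-1,-1]'

```text
time_s: 27.33
position: [0.45, 0.2977, 0.058]
tcp_rot: [[-0.099, 0.993, -0.068], [0.814, 0.12, 0.569], [0.573, 0.001, -0.82]]
force: [-0.5, -0.6, -0.5]
opening: 1.003
```

```bash
python3 -c "
from h import *
st();wlook();pick((.4455,.3315),96.8,.008)"
```

```text
t 27.33 p [0.45   0.2977 0.058 ] f [-0.5 -0.6 -0.5] op 1.003 q [ -0.  40. 110.  51.  47. -48.]
toolx yaw 96.9 z [-0.068  0.569 -0.82 ]
badge [324. 197.] [445.3 333.1  14.6  14.7   6.9]
[-0.08, -0.11, 0.11] [0.002, 0.001, 0.002] rows 0.0
[-0.07, -0.12, 8.11] [0.002, 0.001, 0.002] rows 1.9
```

Request:
move_arm --linear '[[0,-0.1,4],[0,-0.1,6.5],[0,-0.1,8.1],[0,-0.1,8.1],[0,-0.1,8.1],[0,-0.1,8.1],[0,-0.1,8.1],[0,-0.1,8.1],[0,-0.1,8.1],[0,-0.1,8.1],[0,-0.1,8.1],[0,-0.1,8.1]]' --angular '[[0,0,0],[0,0,0],[0,0,0],[0,0,0],[0,0,0],[0,0,0],[0,0,0],[0,0,0],[0,0,0],[0,0,0],[0,0,0],[0,0,0]]' --fingers '[-1,-1,-1,-1,1,1,1,1,1,1,1,1]'

```text
time_s: 28.38
position: [0.4448, 0.3431, -0.0072]
tcp_rot: [[-0.099, 0.993, -0.065], [0.814, 0.118, 0.569], [0.573, 0.004, -0.82]]
force: [0.5, -3.7, 6.0]
opening: 0.632
```

```bash
python3 -c "
from h import *
st();grasp_off((.4455,.3322));place(4)"
```

```text
t 28.38 p [ 0.4448  0.3431 -0.0072] f [ 0.5 -3.7  6. ] op 0.632 q [  5.  48. 110.  61.  41. -55.]
toolx yaw 96.9 z [-0.065  0.569 -0.82 ]
off [-0.0008  0.     -0.0179]
[-26.01, 5.86, -32.61] [0.004, -1.221, -0.03] rows 10.1
[-27.87, 5.77, -25.65] [0.004, -1.221, -0.03] rows 1.7
```

Request:
move_arm --linear '[[2.5,0,-3],[5,0,-6.5],[7.5,0,-10.7],[-26,5.9,-32.6],[-26,5.9,-32.6],[-26,5.9,-32.6],[-26,5.9,-32.6],[-26,5.9,-32.6],[-26,5.9,-32.6],[-26,5.9,-32.6],[-26,5.9,-32.6],[-26,5.9,-32.6]]' --angular '[[0,0,0],[0,0,0],[0,0,0],[0,-1.221,-0.03],[0,-1.221,-0.03],[0,-1.221,-0.03],[0,-1.221,-0.03],[0,-1.221,-0.03],[0,-1.221,-0.03],[0,-1.221,-0.03],[0,-1.221,-0.03],[0,-1.221,-0.03]]' --fingers '[1,1,1,1,1,1,1,1,1,1,1,1]'

```text
time_s: 29.38
position: [0.5435, -0.0193, 0.1126]
tcp_rot: [[-0.122, 0.989, 0.079], [0.859, 0.145, -0.491], [-0.498, 0.007, -0.867]]
force: [-0.3, -1.4, -0.7]
opening: 0.635
```

```bash
python3 -c "
from h import *
st();place(4)"
```

```text
t 29.38 p [ 0.5435 -0.0193  0.1126] f [-0.3 -1.4 -0.7] op 0.635 q [  3.  35. 101. -41.  49.  24.]
toolx yaw 98.1 z [ 0.079 -0.491 -0.867]
[-2.4, 0.24, 1.53] [0.006, -0.09, -0.005] rows 0.7
[3.1, 0.19, 6.17] [0.006, -0.09, -0.005] rows 1.7
```

Request:
move_arm --linear '[[-2.4,0.2,1.5],[-2.4,0.2,1.5],[-2.4,0.2,1.5],[-1,0.2,2.7],[0.4,0.2,3.9],[1.7,0.2,5],[2.2,0.2,5.4],[2.7,0.2,5.8],[3.1,0.2,6.2],[3.1,0.2,6.2]]' --angular '[[0,-0.09,0],[0,-0.09,0],[0,-0.09,0],[0,-0.09,0],[0,-0.09,0],[0,-0.09,0],[0,-0.09,0],[0,-0.09,0],[0,-0.09,0],[0,-0.09,0]]' --fingers '[1,1,1,1,1,1,1,1,1,1]'

```text
time_s: 30.22
position: [0.5464, -0.0224, 0.0431]
tcp_rot: [[-0.115, 0.989, 0.089], [0.811, 0.145, -0.566], [-0.573, 0.007, -0.82]]
force: [0.1, 0.8, -1.0]
opening: 0.634
```

```bash
python3 -c "
from h import *
st();place(4)"
```

```text
t 30.22 p [ 0.5464 -0.0224  0.0431] f [ 0.1  0.8 -1. ] op 0.634 q [  6.  44. 102. -53.  46.  39.]
toolx yaw 98.1 z [ 0.089 -0.566 -0.82 ]
[-5.95, 0.04, -4.16] [0.005, -0.001, -0.005] rows 1.7
[-0.06, -0.01, -0.03] [0.005, -0.001, -0.005] rows 1.7
```

Request:
move_arm --linear '[[0.1,0,0.1],[0.1,0,0.1],[0.1,0,0.1],[0.1,0,0.1],[0.1,0,0.1],[0.1,0,0.1],[0.1,0,0.1],[0.1,0,0.1],[0.1,0,-3],[0.2,0,-7],[0.2,0,-10],[0.2,0,-14]]' --angular '[[0,0,0],[0,0,0],[0,0,0],[0,0,0],[0,0,0],[0,0,0],[0,0,0],[0,0,0],[0,0,0],[0,0,0],[0,0,0],[0,0,0]]' --fingers '[1,-1,-1,-1,-1,-1,-1,-1,-1,-1,-1,-1]'

```text
time_s: 31.22
position: [0.5324, 0.0586, 0.1568]
tcp_rot: [[-0.116, 0.989, 0.086], [0.811, 0.145, -0.566], [-0.573, 0.004, -0.82]]
force: [1.7, -0.8, -0.1]
opening: 0.995
```

Run:
```python
from h import *
st();rackred()
# key stand (top z .05) and lock (top z .062) from fixed cams, rough
for n in("scene","side"):
    c=capture(n);H=hsv(c)
    m=(H[...,1]<40)&(H[...,2]>190)
    for k in blobs(m,200):
        r=rect(cast(c,k,.062))
        if r[3]<130:print(n,"white",k.mean(0).round(),r)
    m=(H[...,0]>18)&(H[...,0]<32)&(H[...,1]>40)&(H[...,2]>200)
    for k in blobs(m,150):
        r=rect(cast(c,k,.05))
        if r[3]<130:print(n,"cream",k.mean(0).round(),r)
plan(([.53,-.33,.25],-90+8,0),([.53,-.33,.25],98,0))
```

```text
t 31.22 p [0.5324 0.0586 0.1568] f [ 1.7 -0.8 -0.1] op 0.995 q [ 14.  33.  97. -41.  61.  30.]
toolx yaw 98.2 z [ 0.086 -0.566 -0.82 ]
scene [266. 253.] [ 582.  -163.9   17.6   79.8   10. ]
scene [279. 239.] [ 576.  -120.6   16.4   79.2    9.3]
scene [290. 225.] [568.6 -74.7  16.8  80.2   9. ]
scene [301. 212.] [561.7 -31.2  16.6  79.1   8.2]
side [369. 267.] [ 553.3 -170.4   18.    86.5   10.5]
side [355. 253.] [ 546.9 -127.2   19.    85.8   11.2]
side [342. 239.] [539.3 -82.2  21.9  87.5  15.4]
side [329. 226.] [532.4 -37.8  23.5  86.6  16.6]
scene white [295. 391.] [ 829.9 -316.9   37.4   46.8   28.8]
scene white [163. 280.] [ 446.4 -359.1   89.1   90.8    0.5]
scene cream [218. 311.] [ 588.4 -316.7   70.6   75.   -18.6]
scene cream [265. 191.] [424.1 -31.   55.7  63.2 -42.8]
side white [370. 381.] [ 444.3 -360.1   91.9   92.7  -89.9]
side white [534. 345.] [ 756.8 -430.7   47.8   74.9   89.8]
side white [513. 303.] [ 784.4 -347.7   47.9   75.2  -61.7]
side white [280.  81.] [685.1 609.4  68.2 120.2   7.1]
side white [171.  75.] [377.9 799.7  65.5 129.  -78.3]
side cream [420. 336.] [ 579.6 -317.2   80.   102.    70.2]
side cream [273. 260.] [395.5 -38.3  58.7  66.6  66.4]
[-36.83, -6.03, 14.39] [-0.942, 0.018, -2.992] rows 25.1
[-36.83, -6.03, 14.39] [0.011, 0.61, 0.005] rows 25.1
```

All four plaques stand, evenly spaced. Now a wrist view of the lock and the key stand.

Run:
```python
from h import *
plan(([.53,.05,.27],98,-10),([.52,-.42,.26],90,0))
```

```text
[-7.14, -0.43, -8.74] [0.012, 0.435, 0.004] rows 3.5
[-44.59, -8.33, 18.57] [0.054, 0.608, 0.14] rows 11.3
```

Request:
move_arm --linear '[[-7.1,-0.4,-8.7],[-7.1,-0.4,-8.7],[-7.1,-0.4,-8.7],[-7.1,-0.4,-8.7],[-44.6,-8.3,18.6],[-44.6,-8.3,18.6],[-44.6,-8.3,18.6],[-44.6,-8.3,18.6],[-44.6,-8.3,18.6],[-44.6,-8.3,18.6],[-44.6,-8.3,18.6],[-44.6,-8.3,18.6]]' --angular '[[0.01,0.435,0],[0.01,0.435,0],[0.01,0.435,0],[0.01,0.435,0],[0.054,0.608,0.14],[0.054,0.608,0.14],[0.054,0.608,0.14],[0.054,0.608,0.14],[0.054,0.608,0.14],[0.054,0.608,0.14],[0.054,0.608,0.14],[0.054,0.608,0.14]]' --fingers '[-1,-1,-1,-1,-1,-1,-1,-1,-1,-1,-1,-1]'

```text
time_s: 32.42
position: [0.521, -0.2856, 0.26]
tcp_rot: [[0.003, 1.0, -0.004], [1.0, -0.003, 0.003], [0.003, -0.004, -1.0]]
force: [1.3, 0.4, 0.1]
opening: 0.998
```

```bash
python3 -c "
from h import *
plan(([.52,-.42,.26],90,0))"
```

```text
[-13.44, -0.06, -0.03] [-0.004, -0.003, -0.003] rows 3.2
```

Request:
move_arm --linear '[[-13.5,0,0],[-13.5,0,0],[-13.5,0,0],[-13.5,0,0],[-13.5,0,0],[-13.5,0,0],[-13.5,0,0]]' --angular '[[0,0,0],[0,0,0],[0,0,0],[0,0,0],[0,0,0],[0,0,0],[0,0,0]]' --fingers '[-1,-1,-1,-1,-1,-1,-1]'

```text
time_s: 33.0
position: [0.5198, -0.4189, 0.2582]
tcp_rot: [[0.003, 1.0, -0.006], [1.0, -0.003, 0.006], [0.006, -0.006, -1.0]]
force: [0.5, 0.5, -0.1]
opening: 0.999
```

Run:
```python
from h import *
st();s=read_state();c=capture("wrist");np.savez("w5.npz",color=c["color"],p=s["position"],R=s["tcp_rot"])
cv2.imwrite("pics/w5.png",cv2.resize(c["color"][0:240,180:480,::-1],None,fx=2.5,fy=2.5,interpolation=cv2.INTER_CUBIC))
```

```text
t 33.0 p [ 0.5198 -0.4189  0.2582] f [ 0.5  0.5 -0.1] op 0.999 q [-48.  31.  71.  -0.  79. -48.]
toolx yaw 89.8 z [-0.006  0.006 -1.   ]
```

View pics/w5.png

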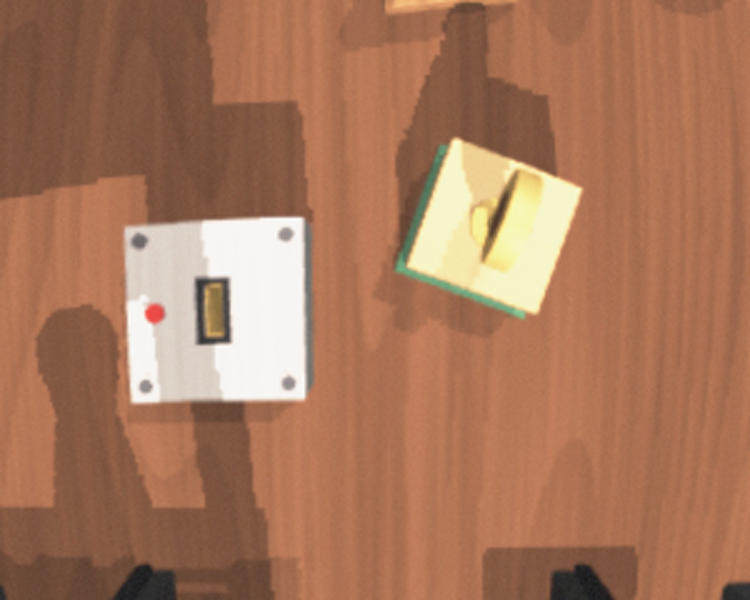

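The wrist crop shows the lock with its keyhole at (213,310) and bolts at (140,240) to (289,383). The stand's top corners are (455,138), (582,187), (537,315) and (406,267). The bow runs along (527,175) to (497,270), in line with the stand's edge.

Run:
```python
from h import *
s=read_state();c=capture("wrist")
P=lambda xy,z:wcast(c,s,(np.float64(xy)+.5)/2.5-.5+[180,0],z)*1000
b=P([[140,240],[286,234],[289,383],[146,386]],.062);print("bolts",b.round(1).tolist(),b.mean(0).round(1))
k=P([[196,278],[229,278],[231,343],[197,344]],.062);print("hole",k.round(1).tolist(),k.mean(0).round(1),rect(k/1000))
t=P([[455,138],[582,187],[537,315],[406,267]],.050);print("stand",t.round(1).tolist(),t.mean(0).round(1),rect(t/1000))
H=hsv(c);g=c["color"].astype(int)
m=(g.max(2)<75);m[:,:250]=0;m[:,290:]=0;m[100:145]&=True;m[:95]=0;m[150:]=0
for q in blobs(m,10):print("dark",q.min(0),q.max(0),rect(wcast(c,s,q,.062)))
bw=P([[515,172],[541,178],[513,271],[484,265]],.107);print("bow",bw.round(1).tolist(),bw.mean(0).round(1),rect(bw/1000))
for n,V in(("scene",None),("side",None)):
    d=capture(n);g=d["color"].astype(int);m=(g.max(2)<80)
    for q in blobs(m,8):
        r=rect(cast(d,q,.062))
        if abs(r[0]-445)<25 and abs(r[1]+360)<25:print(n,"hole",r)
```

```text
bolts [[408.0, -322.7, 62.0], [482.0, -322.9, 62.0], [482.6, -397.1, 62.0], [408.6, -397.4, 62.0]] [ 445.3 -360.    62. ]
hole [[436.8, -343.4, 62.0], [453.5, -344.0, 62.0], [453.8, -376.5, 62.0], [436.4, -376.6, 62.0]] [ 445.1 -360.1   62. ] [ 445.3 -360.1   17.4   33.2   89.3]
stand [[565.7, -272.3, 50.0], [631.7, -294.6, 50.0], [608.8, -362.5, 50.0], [541.1, -339.4, 50.0]] [ 586.8 -317.2   50. ] [ 586.5 -317.    71.5   71.7   71.2]
bow [[585.6, -296.8, 107.0], [597.2, -298.9, 107.0], [585.0, -340.8, 107.0], [572.2, -338.6, 107.0]] [ 585.  -318.8  107. ] [ 584.7 -318.7   13.    45.1   73.8]
```

```bash
python3 -c "
from h import *
plan(([.5867,-.3171,.17],71.2,0),([.5867,-.3171,.066],71.2,0))"
```

```text
[10.16, 6.6, 9.0] [-0.005, -0.002, 0.327] rows 3.6
[10.13, 6.65, 19.4] [-0.005, -0.002, 0.327] rows 2.5
```

Request:
move_arm --linear '[[10.15,6.6,9],[10.15,6.6,9],[10.15,6.6,9],[10.15,6.6,9],[10.15,6.6,9],[10.15,6.6,9],[10.15,6.6,9]]' --angular '[[-0.005,-0.002,0.327],[-0.005,-0.002,0.327],[-0.005,-0.002,0.327],[-0.005,-0.002,0.327],[-0.005,-0.002,0.327],[-0.005,-0.002,0.327],[-0.005,-0.002,0.327]]' --fingers '[-1,-1,-1,-1,-1,-1,-1]'

```text
time_s: 33.78
position: [0.5872, -0.3173, 0.171]
tcp_rot: [[0.321, 0.947, 0.001], [0.947, -0.321, -0.002], [-0.001, 0.002, -1.0]]
force: [-0.1, -0.4, 0.7]
opening: 0.999
```

Run:
```python
from h import *
st();plan(([.5867,-.3171,.17],71.2,0),([.5867,-.3171,.066],71.2,0))
rackred();plaques()
```

```text
t 33.78 p [ 0.5872 -0.3173  0.171 ] f [-0.1 -0.4  0.7] op 0.999 q [-38.  35.  77.  -0.  67. -19.]
toolx yaw 71.3 z [ 0.001 -0.002 -1.   ]
[0.0, -0.06, 0.1] [0.002, 0.001, 0.002] rows 0.0
[0.01, -0.08, 10.5] [0.002, 0.001, 0.002] rows 2.5
scene [266. 253.] [ 582.  -163.9   17.6   79.8   10. ]
scene [279. 239.] [ 576.  -120.3   16.3   79.3   10. ]
scene [290. 225.] [569.  -74.9  16.2  80.9   9. ]
scene [301. 212.] [561.8 -31.1  15.7  79.    8.2]
side [369. 267.] [ 553.3 -170.4   18.    86.5   10.5]
side [355. 253.] [ 546.  -127.4   18.3   87.4   10.7]
side [342. 239.] [539.9 -81.5  19.7  89.3  15.1]
side [329. 226.] [531.7 -38.   23.   87.9  14.7]
plaque [ 552.  -161.1   52.1   95.7    8.6] None
```

Request:
move_arm --linear '[[0,-0.05,4],[0,-0.05,7.5],[0,-0.05,9.5],[0,-0.05,10.5],[0,-0.05,10.5],[0,-0.05,10.5],[0,-0.05,10.5],[0,-0.05,10.5],[0,-0.05,10.5],[0,-0.05,10.5],[0,-0.05,10.5],[0,-0.05,10.5]]' --angular '[[0.002,0.001,0],[0.002,0.001,0],[0.002,0.001,0],[0.002,0.001,0],[0.002,0.001,0],[0.002,0.001,0],[0.002,0.001,0],[0.002,0.001,0],[0.002,0.001,0],[0.002,0.001,0],[0.002,0.001,0],[0.002,0.001,0]]' --fingers '[-1,-1,-1,-1,-1,1,1,1,1,1,1,1]'

```text
time_s: 34.98
position: [0.5867, -0.3187, 0.0668]
tcp_rot: [[0.323, 0.946, 0.001], [0.946, -0.323, -0.0], [-0.0, 0.001, -1.0]]
force: [-1.0, 0.3, 0.4]
opening: 0.555
```

Request:
move_arm --linear '[[0,0,0],[0,0,0],[0,0,0],[0,0,0],[0,0,0],[0,0,0],[0,0,0],[0,0,0],[0,0,0],[0,0,0],[0,0,0],[0,0,0]]' --angular '[[0,0,0],[0,0,0],[0,0,0],[0,0,0],[0,0,0],[0,0,0],[0,0,0],[0,0,0],[0,0,0],[0,0,0],[0,0,0],[0,0,0]]' --fingers '[1,1,1,1,1,1,1,1,1,1,1,1]'

```text
time_s: 35.98
position: [0.5863, -0.3185, 0.0665]
tcp_rot: [[0.323, 0.946, 0.0], [0.946, -0.323, 0.0], [0.0, 0.0, -1.0]]
force: [-1.5, 1.1, -2.0]
opening: 0.138
```

```bash
python3 -c "
from h import *
st();print(read_state()['moment'])"
```

```text
t 35.98 p [ 0.5863 -0.3185  0.0665] f [-1.5  1.1 -2. ] op 0.138 q [-38.  42.  82.   0.  56. -19.]
toolx yaw 71.1 z [ 0.  0. -1.]
[-0.03318596  0.40837242  0.01710474]
```

The key is gripped: opening 0.138 is 12 mm. Next I lift it and carry it over the keyhole.

```bash
python3 -c "
from h import *
plan(([.5867,-.3185,.135],71.2,0),([.4453,-.3605,.135],89.7,0))"
```

```text
[0.01, 0.04, -6.85] [0.0, -0.0, -0.001] rows 1.6
[-8.53, -11.98, -6.85] [0.0, -0.0, -0.324] rows 3.5
```

Request:
move_arm --linear '[[0,0,-2],[0,0,-4],[0,0,-6],[0,0,-6.9],[-8.5,-12,-6.9],[-8.5,-12,-6.9],[-8.5,-12,-6.9],[-8.5,-12,-6.9],[-8.5,-12,-6.9],[-8.5,-12,-6.9],[-8.5,-12,-6.9],[-8.5,-12,-6.9]]' --angular '[[0,0,0],[0,0,0],[0,0,0],[0,0,0],[0,0,-0.324],[0,0,-0.324],[0,0,-0.324],[0,0,-0.324],[0,0,-0.324],[0,0,-0.324],[0,0,-0.324],[0,0,-0.324]]' --fingers '[1,1,1,1,1,1,1,1,1,1,1,1]'

```text
time_s: 36.98
position: [0.4466, -0.3603, 0.1356]
tcp_rot: [[0.004, 1.0, 0.001], [1.0, -0.004, -0.001], [-0.001, 0.001, -1.0]]
force: [0.7, -0.2, -0.7]
opening: 0.138
```

Run:
```python
from h import *
st();plan(([.4453,-.3605,.135],89.7,0),([.4453,-.3605,.0785],89.7,0))
s=read_state();o=[]
for n in("scene","side"):
    c=capture(n);q=c["view"]@[.445,-.36,.09,1];u,v=int(c["fx"]*q[0]/q[2]+c["cx"]),int(c["fy"]*q[1]/q[2]+c["cy"]);print(u,v)
    v=min(v,360)
    im=c["color"][v-40:v+40,u-40:u+40,::-1];o.append(cv2.resize(im,(400,400),interpolation=cv2.INTER_CUBIC))
cv2.imwrite("pics/f3.png",np.hstack(o))
```

```text
t 36.98 p [ 0.4466 -0.3603  0.1356] f [ 0.7 -0.2 -0.7] op 0.138 q [-50.  31.  93.   0.  56. -50.]
toolx yaw 89.8 z [ 0.001 -0.001 -1.   ]
[-0.02, -0.13, 0.06] [0.001, 0.001, 0.001] rows 0.0
[-0.02, -0.14, 5.71] [0.001, 0.001, 0.001] rows 1.4
158 273
371 377
```

View pics/f3.png

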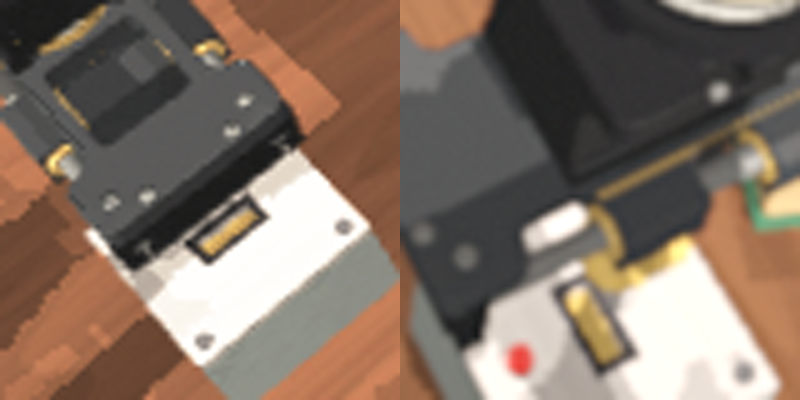

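The picture only shows the keyhole clear and the gripper above it, so I'll go in gently by force.

Request:
move_arm --linear '[[0,-0.13,0],[0,-0.13,0],[0,-0.13,1],[0,-0.13,1.8],[0,-0.13,2.2],[0,-0.13,2.4],[0,-0.13,2.6],[0,-0.13,2.8],[0,-0.13,2.8]]' --angular '[[0,0,0],[0,0,0],[0,0,0],[0,0,0],[0,0,0],[0,0,0],[0,0,0],[0,0,0],[0,0,0]]' --fingers '[1,1,1,1,1,1,1,1,1]'

```text
time_s: 37.83
position: [0.4451, -0.3599, 0.1071]
tcp_rot: [[0.004, 1.0, 0.001], [1.0, -0.004, 0.0], [0.0, 0.001, -1.0]]
force: [-1.0, -0.7, -0.9]
opening: 0.134
```

Request:
move_arm --linear '[[0,0,0.2],[0,0,0.4],[0,0,0.6],[0,0,0.8],[0,0,0.8]]' --angular '[[0,0,0],[0,0,0],[0,0,0],[0,0,0],[0,0,0]]' --fingers '[1,1,1,1,1]'

```text
time_s: 38.25
position: [0.445, -0.3598, 0.0987]
tcp_rot: [[0.004, 1.0, 0.0], [1.0, -0.004, 0.0], [0.0, 0.0, -1.0]]
force: [-0.3, -0.3, -1.1]
opening: 0.136
```

Request:
move_arm --linear '[[0,0,0.4],[0,0,0.7],[0,0,1],[0,0,1.3],[0,0,1.5],[0,0,1.7],[0,0,1.8],[0,0,1.8]]' --angular '[[0,0,0],[0,0,0],[0,0,0],[0,0,0],[0,0,0],[0,0,0],[0,0,0],[0,0,0]]' --fingers '[1,1,1,1,1,1,1,1]'

```text
time_s: 38.92
position: [0.4449, -0.3598, 0.0804]
tcp_rot: [[0.004, 1.0, 0.0], [1.0, -0.004, 0.0], [0.0, 0.0, -1.0]]
force: [-0.5, -1.0, -2.1]
opening: 0.131
```

Request:
move_arm --linear '[[0,0,0.1],[0,0,0.2],[0,0,0.3],[0,0,0.3]]' --angular '[[0,0,0],[0,0,0],[0,0,0],[0,0,0]]' --fingers '[1,1,1,1]'

```text
time_s: 39.25
position: [0.4449, -0.3599, 0.0785]
tcp_rot: [[0.003, 1.0, 0.0], [1.0, -0.003, 0.0], [0.0, 0.0, -1.0]]
force: [-2.0, 0.8, 5.6]
opening: 0.134
```

The shoulder is on the plate: 5.6 N at the expected height. Turning clockwise now.

Request:
move_arm --linear '[[0,0,0],[0,0,0],[0,0,0],[0,0,0],[0,0,0],[0,0,0],[0,0,0],[0,0,0]]' --angular '[[0,0,0],[0,0,0],[0,0,0.1],[0,0,0.2],[0,0,0.3],[0,0,0.4],[0,0,0.5],[0,0,0.5]]' --fingers '[1,1,1,1,1,1,1,1]'

```text
time_s: 39.92
position: [0.4445, -0.36, 0.0785]
tcp_rot: [[0.484, 0.875, -0.001], [0.875, -0.484, -0.0], [-0.0, -0.001, -1.0]]
force: [-1.9, -0.8, 1.5]
opening: 0.134
```

```bash
python3 -c "
from h import *
st();print(read_state()['moment'])"
```

```text
t 39.92 p [ 0.4445 -0.36    0.0785] f [-1.9 -0.8  1.5] op 0.134 q [-50.  36.  96.  -0.  49. -21.]
toolx yaw 61.1 z [-0.001 -0.    -1.   ]
[-0.15299415  0.45559095 -0.03131966]
```

Request:
move_arm --linear '[[0,0,0],[0,0,0],[0,0,0],[0,0,0],[0,0,0],[0,0,0],[0,0,0],[0,0,0],[0,0,0],[0,0,0],[0,0,0],[0,0,0]]' --angular '[[0,0,0.1],[0,0,0.2],[0,0,0.3],[0,0,0.4],[0,0,0.5],[0,0,0.6],[0,0,0.67],[0,0,0.7],[0,0,0.72],[0,0,0.72],[0,0,0.72],[0,0,0.72]]' --fingers '[1,1,1,1,1,1,1,1,1,1,1,1]'

```text
time_s: 40.92
position: [0.4442, -0.3598, 0.0785]
tcp_rot: [[0.94, 0.34, -0.001], [0.34, -0.94, 0.0], [-0.001, -0.001, -1.0]]
force: [-2.0, 1.2, 2.4]
opening: 0.133
```

```bash
python3 -c "
from h import *
st();print(read_state()['moment'])"
```

```text
t 40.92 p [ 0.4442 -0.3598  0.0785] f [-2.   1.2  2.4] op 0.133 q [-50.  36.  96.  -0.  49.  20.]
toolx yaw 19.9 z [-0.001  0.    -1.   ]
[-0.01420604  0.54685487  0.05773277]
```

The blade has play in the barrel, so I'll turn on until the stop is felt.

Request:
move_arm --linear '[[0,0,0],[0,0,0],[0,0,0],[0,0,0],[0,0,0]]' --angular '[[0,0,0.04],[0,0,0.08],[0,0,0.1],[0,0,0.1],[0,0,0.1]]' --fingers '[1,1,1,1,1]'

```text
time_s: 41.33
position: [0.4442, -0.3597, 0.0785]
tcp_rot: [[0.969, 0.246, -0.001], [0.246, -0.969, 0.0], [-0.001, -0.001, -1.0]]
force: [-1.2, 1.3, 1.3]
opening: 0.134
```

```bash
python3 -c "
from h import *
st();print(read_state()['moment'])"
```

```text
t 41.33 p [ 0.4442 -0.3597  0.0785] f [-1.2  1.3  1.3] op 0.134 q [-50.  36.  96.  -0.  49.  26.]
toolx yaw 14.2 z [-0.001  0.    -1.   ]
[-0.04023409  0.52510155  0.01967677]
```

Request:
move_arm --linear '[[0,0,0],[0,0,0],[0,0,0],[0,0,0],[0,0,0]]' --angular '[[0,0,0.04],[0,0,0.08],[0,0,0.1],[0,0,0.1],[0,0,0.1]]' --fingers '[1,1,1,1,1]'

```text
time_s: 41.75
position: [0.444, -0.3597, 0.0785]
tcp_rot: [[0.989, 0.151, -0.002], [0.151, -0.989, 0.0], [-0.002, -0.0, -1.0]]
force: [-1.4, 0.4, 2.5]
opening: 0.142
```

```bash
python3 -c "
from h import *
st();print(read_state()['moment'])"
```

```text
t 41.75 p [ 0.444  -0.3597  0.0785] f [-1.4  0.4  2.5] op 0.142 q [-50.  36.  96.  -0.  49.  31.]
toolx yaw 8.7 z [-0.002  0.    -1.   ]
[-0.03860845  0.53473187  0.69813138]
```

The stop is reached: the moment rises to 0.70 N m. Now back home.

Request:
move_arm --linear '[[0,0,0],[0,0,0],[0,0,0],[0,0,0],[0,0,0],[0,0,0],[0,0,0],[0,0,0],[0,0,0],[0,0,0],[0,0,0],[0,0,0]]' --angular '[[0,0,-0.12],[0,0,-0.24],[0,0,-0.36],[0,0,-0.48],[0,0,-0.6],[0,0,-0.72],[0,0,-0.84],[0,0,-0.96],[0,0,-1.08],[0,0,-1.2],[0,0,-1.32],[0,0,-1.42]]' --fingers '[1,1,1,1,1,1,1,1,1,1,1,1]'

```text
time_s: 42.75
position: [0.4447, -0.3601, 0.0785]
tcp_rot: [[-0.004, 1.0, 0.0], [1.0, 0.004, -0.0], [-0.0, 0.0, -1.0]]
force: [-0.6, 0.1, 0.6]
opening: 0.137
```

Request:
move_arm --linear '[[0,0,0],[0,0,0],[0,0,0],[0,0,0]]' --angular '[[0,0,0],[0,0,-0.04],[0,0,-0.06],[0,0,-0.06]]' --fingers '[1,1,1,1]'

```text
time_s: 43.08
position: [0.4448, -0.3602, 0.0785]
tcp_rot: [[-0.061, 0.998, 0.0], [0.998, 0.061, -0.0], [-0.0, 0.0, -1.0]]
force: [-2.9, 0.9, 1.3]
opening: 0.131
```

```bash
python3 -c "
from h import *
st();print(read_state()['moment'])"
```

```text
t 43.08 p [ 0.4448 -0.3602  0.0785] f [-2.9  0.9  1.3] op 0.131 q [-50.  36.  96.   0.  49. -54.]
toolx yaw 93.5 z [ 0. -0. -1.]
[-0.0262343   0.25804962 -0.007846  ]
```

Request:
move_arm --linear '[[0,0,0],[0,0,0],[0,0,0]]' --angular '[[0,0,-0.04],[0,0,-0.08],[0,0,-0.08]]' --fingers '[1,1,1]'

```text
time_s: 43.33
position: [0.4449, -0.3602, 0.0785]
tcp_rot: [[-0.139, 0.99, 0.001], [0.99, 0.139, 0.0], [0.0, 0.001, -1.0]]
force: [-1.3, 0.5, 2.1]
opening: 0.137
```

```bash
python3 -c "
from h import *
st();print(read_state()['moment'])"
```

```text
t 43.33 p [ 0.4449 -0.3602  0.0785] f [-1.3  0.5  2.1] op 0.137 q [-50.  36.  96.   0.  49. -58.]
toolx yaw 98.0 z [ 0.001  0.    -1.   ]
[-0.04874768  0.36018982 -0.06980194]
```

Request:
move_arm --linear '[[0,0,0],[0,0,0],[0,0,0]]' --angular '[[0,0,-0.03],[0,0,-0.04],[0,0,-0.04]]' --fingers '[1,1,1]'

```text
time_s: 43.58
position: [0.4449, -0.3601, 0.0785]
tcp_rot: [[-0.176, 0.984, 0.001], [0.984, 0.176, 0.001], [0.0, 0.001, -1.0]]
force: [-1.9, 0.5, 2.3]
opening: 0.136
```

```bash
python3 -c "
from h import *
st();print(read_state()['moment'])"
```

```text
t 43.58 p [ 0.4449 -0.3601  0.0785] f [-1.9  0.5  2.3] op 0.136 q [-50.  36.  96.   0.  49. -60.]
toolx yaw 100.1 z [ 0.001  0.001 -1.   ]
[ 0.01352196  0.32415104 -0.44289475]
```

The home stop is felt too (-0.44 N m). I'll re-centre the key in its play and pull it out.

Request:
move_arm --linear '[[0,0,0],[0,0,0],[0,0,0],[0,0,-0.3],[0,0,-0.6],[0,0,-1],[0,0,-1.4],[0,0,-1.8],[0,0,-1.8]]' --angular '[[0,0,0.1],[0,0,0.18],[0,0,0.18],[0,0,0.18],[0,0,0.18],[0,0,0.18],[0,0,0.18],[0,0,0.18],[0,0,0.18]]' --fingers '[1,1,1,1,1,1,1,1,1]'

```text
time_s: 44.33
position: [0.4455, -0.3607, 0.0976]
tcp_rot: [[0.003, 1.0, 0.003], [1.0, -0.003, -0.001], [-0.001, 0.003, -1.0]]
force: [0.4, -0.6, -0.7]
opening: 0.134
```

```bash
python3 -c "
from h import *
st();print(read_state()['moment']);plan(([.4450,-.360,.135],89.8,0),([.5867,-.3180,.135],71.2,0))"
```

```text
t 44.33 p [ 0.4455 -0.3607  0.0976] f [ 0.4 -0.6 -0.7] op 0.134 q [-50.  34.  95.   0.  51. -50.]
toolx yaw 89.8 z [ 0.003 -0.001 -1.   ]
[-0.09593427  0.07545717  0.00769927]
[0.07, -0.04, -3.74] [0.003, 0.001, 0.0] rows 0.9
[4.31, 14.12, -3.71] [0.003, 0.001, 0.325] rows 3.5
```

Request:
move_arm --linear '[[0,0,-1],[0,0,-2],[0,0,-3],[0.1,0,-4],[0.1,0,-4],[4.3,14.1,-4],[4.3,14.1,-4],[4.3,14.1,-4],[4.3,14.1,-4],[4.3,14.1,-4],[4.3,14.1,-4],[4.3,14.1,-4]]' --angular '[[0,0,0],[0,0,0],[0,0,0],[0,0,0],[0,0,0],[0,0,0.325],[0,0,0.325],[0,0,0.325],[0,0,0.325],[0,0,0.325],[0,0,0.325],[0,0,0.325]]' --fingers '[1,1,1,1,1,1,1,1,1,1,1,1]'

```text
time_s: 45.33
position: [0.5855, -0.3177, 0.1374]
tcp_rot: [[0.322, 0.947, 0.001], [0.947, -0.322, -0.0], [-0.0, 0.001, -1.0]]
force: [-0.3, 0.4, -1.6]
opening: 0.134
```

```bash
python3 -c "
from h import *
st();plan(([.5864,-.3182,.135],71.1,0),([.5864,-.3182,.0665],71.1,0));rackred()"
```

```text
t 45.33 p [ 0.5855 -0.3177  0.1374] f [-0.3  0.4 -1.6] op 0.134 q [-38.  37.  79.   0.  64. -19.]
toolx yaw 71.2 z [ 0.001 -0.    -1.   ]
[-0.02, 0.1, 0.24] [0.001, 0.0, 0.002] rows 0.1
[-0.02, 0.09, 7.09] [0.001, 0.0, 0.002] rows 1.6
scene [267. 253.] [ 582.  -163.5   16.9   79.8   10. ]
scene [279. 239.] [ 576.1 -120.3   16.    79.     9.6]
scene [290. 225.] [569.  -74.9  15.6  80.9   8.3]
scene [302. 212.] [561.8 -31.2  15.9  78.9   7.6]
side [368. 268.] [ 552.5 -170.6   17.1   84.9   11.2]
side [355. 253.] [ 546.8 -126.9   17.8   89.     9.7]
side [342. 239.] [540.1 -81.9  20.2  89.   14. ]
side [329. 226.] [531.5 -38.2  22.   87.6  15.4]
```

Request:
move_arm --linear '[[0,0.1,0],[0,0.1,1.2],[0,0.1,2.4],[0,0.1,3.4],[0,0.1,3.8],[0,0.1,4.1],[0,0.1,4.4],[0,0.1,4.7],[0,0.1,4.7]]' --angular '[[0,0,0],[0,0,0],[0,0,0],[0,0,0],[0,0,0],[0,0,0],[0,0,0],[0,0,0],[0,0,0]]' --fingers '[1,1,1,1,1,1,1,1,1]'

```text
time_s: 46.18
position: [0.5859, -0.3186, 0.0902]
tcp_rot: [[0.323, 0.946, 0.001], [0.946, -0.323, -0.0], [0.0, 0.001, -1.0]]
force: [0.1, -1.0, -0.9]
opening: 0.136
```

Request:
move_arm --linear '[[0,0,0.4],[0,0,0.8],[0,0,1.2],[0,0,1.5],[0,0,1.8],[0,0,2],[0,0,2.1],[0,0,2.2],[0,0,2.2]]' --angular '[[0,0,0],[0,0,0],[0,0,0],[0,0,0],[0,0,0],[0,0,0],[0,0,0],[0,0,0],[0,0,0]]' --fingers '[1,1,1,1,1,1,1,1,1]'

```text
time_s: 46.93
position: [0.5859, -0.3185, 0.068]
tcp_rot: [[0.323, 0.946, 0.0], [0.946, -0.323, 0.0], [0.0, 0.0, -1.0]]
force: [-0.9, 0.8, -1.9]
opening: 0.132
```

Freely in. Down the last 2 mm, release, then straight up.

Request:
move_arm --linear '[[0,0,0.1],[0,0,0.15],[0,0,0.15],[0,0,0.15],[0,0,0.15],[0,0,0.15],[0,0,0.15],[0,0,0.15],[0,0,0.15],[0,0,0.15],[0,0,0.15],[0,0,0.15]]' --angular '[[0,0,0],[0,0,0],[0,0,0],[0,0,0],[0,0,0],[0,0,0],[0,0,0],[0,0,0],[0,0,0],[0,0,0],[0,0,0],[0,0,0]]' --fingers '[1,1,1,-1,-1,-1,-1,-1,-1,-1,-1,-1]'

```text
time_s: 47.93
position: [0.5859, -0.3185, 0.0665]
tcp_rot: [[0.323, 0.946, 0.0], [0.946, -0.323, 0.0], [0.0, 0.0, -1.0]]
force: [-0.9, 0.1, -0.2]
opening: 0.734
```

Request:
move_arm --linear '[[0,0,-1],[0,0,-4],[0,0,-8],[0,0,-12],[0,0,-16],[-8,0,-19],[-10,0,-19],[-10,0,-19],[-10,0,-19],[-10,0,-19]]' --angular '[[0,0,0],[0,0,0],[0,0,0],[0,0,0],[0,0,0],[0,0,0],[0,0,0],[0,0,0],[0,0,0],[0,0,0]]' --fingers '[-1,-1,-1,-1,-1,-1,-1,-1,-1,-1]'

```text
time_s: 48.77
position: [0.5529, -0.4144, 0.2575]
tcp_rot: [[0.326, 0.946, 0.002], [0.946, -0.326, -0.0], [0.0, 0.002, -1.0]]
force: [1.0, 0.3, 0.0]
opening: 1.003
```

Run:
```python
from h import *
st();rackred();s=read_state();c=capture("wrist");o=[cv2.resize(c["color"][0:240,180:480,::-1],(500,400))]
c=capture("scene");o.append(cv2.resize(c["color"][190:350,130:350,::-1],(300,220)));o[1]=cv2.copyMakeBorder(o[1],0,180,0,0,cv2.BORDER_CONSTANT)
cv2.imwrite("pics/end.png",np.hstack(o))
```

```text
t 48.77 p [ 0.5529 -0.4144  0.2575] f [1.  0.3 0. ] op 1.003 q [-46.  33.  68.   0.  79. -27.]
toolx yaw 71.0 z [ 0.002 -0.    -1.   ]
scene [266. 253.] [ 582.  -163.9   17.6   79.8   10. ]
scene [279. 239.] [ 576.1 -120.3   16.    79.     9.6]
scene [290. 225.] [569.  -74.9  16.2  80.9   9. ]
scene [302. 212.] [562.7 -31.2  16.2  80.6   8.2]
side [369. 268.] [ 552.5 -170.6   18.    84.8   10.5]
side [355. 253.] [ 546.7 -126.8   17.9   85.7   11.7]
side [342. 239.] [539.  -82.   20.5  87.2  16.1]
side [329. 226.] [531.8 -38.4  22.5  88.1  15.5]
```

View pics/end.png

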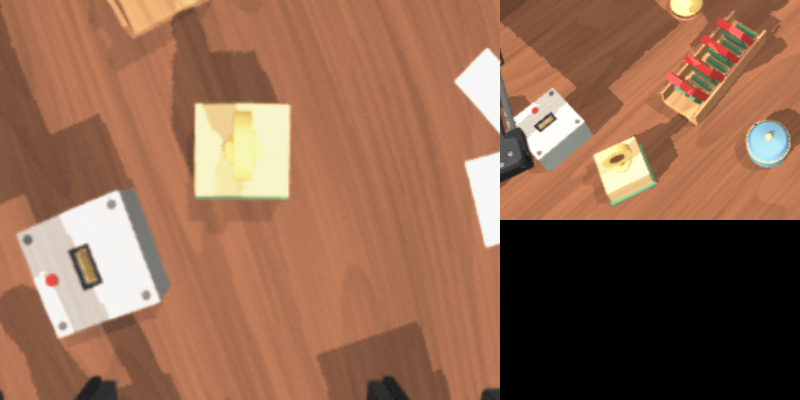

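The key stands upright in its stand at (243,148). The barrel slot lines up with the keyhole at (85,266), and all four plaques lean in the rack.

```bash
python3 -c "
from rig import *
print(hand_in())"
```

```text
the job is handed in; nothing more can be done
None
```

I stood all four plaques in slots 1 to 4 and armed the alarm. The key went fully into the lock, clockwise to its stop, back home, out, and back into its stand. I handed the job in at about 49 s; no verdict was reported.

**Last checks:**
- **Plaques:** the four top edges are evenly spaced and did not change after release. Averaged over the two fixed cameras they lie within about 10 mm of where they should be. The cameras disagree by up to 30 mm in x when cast at one height, because the plaque sides show in the mask.
- **Lock:** I felt both ends of the turn, 0.70 N m at the clockwise stop and -0.44 N m at home. The last picture shows the barrel slot in line with the keyhole.
- **Key:** released at the same tool height as it was picked, and it looks upright in the last picture. I did not measure its final position.
- **Bystanders:** I planned paths clear of all three and felt no contact, but did not re-measure their positions at the end.

**What disagreed:** the real fingertips end about 20 mm short of the reported TCP. My first two tries at the first plaque closed above it, with light contact on its top and no shift. I corrected for the offset, and every grasp after that held.

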